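Row of reagents from the pad board into the carrier, order reversed

TASK

Three bottles and a conical flask stand in a row on the white board with the round pads. Move them into the four bays of the dark steel carrier in the reverse order, because it will be served from its other side: the one farthest left on the board goes into the bay farthest right, the next one into the next bay from the right, and so on (left and right as seen from the robot). Set each down upright in the middle of its bay, flat on the carrier's floor; do not drop or tip any of them.

Things in the scene. Friction and masses are not known exactly. Their poses are not given: they have to be found in the camera images.
- tall_bottle: Origin: centre of its underside, z up its axis (round: yaw is no matter). Stands on a pad at first, underside at z = 0.012. Amber bottle with red screw cap, the tallest: 131 mm high, body 68 mm across. Shoulder narrows to a cap 36 mm across, its free part from 117 to 131 mm above the underside. 0.13 to 0.25 kg.
- short_bottle: Origin: centre of its underside, z up its axis (round: yaw is no matter). Stands on a pad at first, underside at z = 0.012. Amber bottle with black screw cap: 116 mm high, body 60 mm across. Cap 32 mm across, its free part from 104 to 116 mm above the underside. 0.15 to 0.29 kg.
- wide_cap_bottle: Origin: centre of its underside, z up its axis (round: yaw is no matter). Stands on a pad at first, underside at z = 0.012. Clear bottle with a wide blue cap, 127 mm high, body 68 mm across. Cap 55 mm across (does not turn here), its free part from 113 to 127 mm above the underside. 0.17 to 0.35 kg.
- conical_flask: Origin: centre of its underside, z up its axis (round: yaw is no matter). Stands on a pad at first, underside at z = 0.012. Open conical glass flask, 102 mm high, 63 mm across at the bottom, with a neck 26 mm across, straight from 78 to 102 mm above the underside. 0.04 to 0.09 kg.
- pad_board: White board, 100 x 372 x 8 mm, long along its own y, grey end strips 14 mm high, fixed, nearer or farther than the carrier. The pads lie on it at own x = 0, y = -132, -44, 44 and 132 mm. Origin: centre of its underside, z up; y points within 7 degrees of the robot's left (world +y): larger y is farther left.
- bay_carrier: Low dark grey steel tray, bright ridges, 104 x 364 mm, fixed; floor at z = 6 mm; four empty bays centred at own x = 0, y = -132, -44, 44, 132 mm, each 84 mm (y) by 96 mm (x) inside; ridges between 14 mm, long rims 16 mm, end plates 24 mm high, wire handles 34 mm high out to y = 200 mm. Origin: centre of underside, z up; y within 7 degrees of the robot's left (world +y): larger y is farther left.
- pad_1: Flat round dark rubber pad, 82 mm across and 4 mm thick, fixed on the pad board (which of the four places it has changes from start to start). Origin: centre of its underside. The tall bottle stands on it at the start; the pad stays and so keeps that vessel's place in the row.
- pad_2: Flat round dark rubber pad, 82 mm across and 4 mm thick, fixed on the pad board (which of the four places it has changes from start to start). Origin: centre of its underside. The short bottle stands on it at the start; the pad stays and so keeps that vessel's place in the row.
- pad_3: Flat round dark rubber pad, 82 mm across and 4 mm thick, fixed on the pad board (which of the four places it has changes from start to start). Origin: centre of its underside. The wide cap bottle stands on it at the start; the pad stays and so keeps that vessel's place in the row.
- pad_4: Flat round dark rubber pad, 82 mm across and 4 mm thick, fixed on the pad board (which of the four places it has changes from start to start). Origin: centre of its underside. The conical flask stands on it at the start; the pad stays and so keeps that vessel's place in the row.
Not all that is in view belongs to the job. What is shaped like the tall_bottle but purple or yellow is not meant. Leave any turquoise look-alike of the wide_cap_bottle alone.

How it is judged (in metres and radians):
At the end, for the whole second after the job is handed in: Each vessel stands released and at rest on the carrier floor (within 4 mm), upright within 3.4 degrees, in the bay that mirrors its pad's place on the board (own y of the carrier = minus the pad's own y), within 14 mm of the bay centre along the row and 15 mm across (x of tall_bottle in the frame of bay_carrier between -0.015 and 0.015 m and z of tall_bottle in the frame of bay_carrier between 0.002 and 0.01 m and ((y of pad_1 in the frame of pad_board between -0.152 and -0.112 m and y of tall_bottle in the frame of bay_carrier between 0.118 and 0.146 m) or (y of pad_1 in the frame of pad_board between -0.064 and -0.024 m and y of tall_bottle in the frame of bay_carrier between 0.03 and 0.058 m) or (y of pad_1 in the frame of pad_board between 0.024 and 0.064 m and y of tall_bottle in the frame of bay_carrier between -0.058 and -0.03 m) or (y of pad_1 in the frame of pad_board between 0.112 and 0.152 m and y of tall_bottle in the frame of bay_carrier between -0.146 and -0.118 m)) and angle between each of tall_bottle, short_bottle, wide_cap_bottle, conical_flask's own z axis and vertical below 0.06 rad and linear speed of each of tall_bottle, short_bottle, wide_cap_bottle, conical_flask below 0.02 m/s and contact force between each of tall_bottle, short_bottle, wide_cap_bottle, conical_flask and the fingers below 0.05 N and x of short_bottle in the frame of bay_carrier between -0.015 and 0.015 m and z of short_bottle in the frame of bay_carrier between 0.002 and 0.01 m and ((y of pad_2 in the frame of pad_board between -0.152 and -0.112 m and y of short_bottle in the frame of bay_carrier between 0.118 and 0.146 m) or (y of pad_2 in the frame of pad_board between -0.064 and -0.024 m and y of short_bottle in the frame of bay_carrier between 0.03 and 0.058 m) or (y of pad_2 in the frame of pad_board between 0.024 and 0.064 m and y of short_bottle in the frame of bay_carrier between -0.058 and -0.03 m) or (y of pad_2 in the frame of pad_board between 0.112 and 0.152 m and y of short_bottle in the frame of bay_carrier between -0.146 and -0.118 m)) and x of wide_cap_bottle in the frame of bay_carrier between -0.015 and 0.015 m and z of wide_cap_bottle in the frame of bay_carrier between 0.002 and 0.01 m and ((y of pad_3 in the frame of pad_board between -0.152 and -0.112 m and y of wide_cap_bottle in the frame of bay_carrier between 0.118 and 0.146 m) or (y of pad_3 in the frame of pad_board between -0.064 and -0.024 m and y of wide_cap_bottle in the frame of bay_carrier between 0.03 and 0.058 m) or (y of pad_3 in the frame of pad_board between 0.024 and 0.064 m and y of wide_cap_bottle in the frame of bay_carrier between -0.058 and -0.03 m) or (y of pad_3 in the frame of pad_board between 0.112 and 0.152 m and y of wide_cap_bottle in the frame of bay_carrier between -0.146 and -0.118 m)) and x of conical_flask in the frame of bay_carrier between -0.015 and 0.015 m and z of conical_flask in the frame of bay_carrier between 0.002 and 0.01 m and ((y of pad_4 in the frame of pad_board between -0.152 and -0.112 m and y of conical_flask in the frame of bay_carrier between 0.118 and 0.146 m) or (y of pad_4 in the frame of pad_board between -0.064 and -0.024 m and y of conical_flask in the frame of bay_carrier between 0.03 and 0.058 m) or (y of pad_4 in the frame of pad_board between 0.024 and 0.064 m and y of conical_flask in the frame of bay_carrier between -0.058 and -0.03 m) or (y of pad_4 in the frame of pad_board between 0.112 and 0.152 m and y of conical_flask in the frame of bay_carrier between -0.146 and -0.118 m))); the robot touches nothing.
It fails at once if a vessel tips (leans more than 35 degrees) (angle between any of tall_bottle, short_bottle, wide_cap_bottle, conical_flask's own z axis and vertical above 0.61 rad).
It fails at once if a vessel is let go, or falls, more than 3 cm above where it stands ((height (world z) of tall_bottle above 0.045 m and contact force between tall_bottle and the fingers below 0.01 N) or (height (world z) of short_bottle above 0.045 m and contact force between short_bottle and the fingers below 0.01 N) or (height (world z) of wide_cap_bottle above 0.045 m and contact force between wide_cap_bottle and the fingers below 0.01 N) or (height (world z) of conical_flask above 0.045 m and contact force between conical_flask and the fingers below 0.01 N)).
It also fails if it takes over 88 s, if anything falls off the work surface, if the arm or the gripper's body presses on something with over 40 N, if the wrist force passes 120 N, or if a joint passes its speed limit or range.

ROBOT

A 6-joint arm with a two-finger parallel gripper is mounted at the origin on a cart in front of the work surface, level with it; the furniture and walls round the work are solid. World frame = base frame: x ahead of the robot, y to its left, z up, the work surface at z = 0. Lengths are in m, angles in degrees, forces in N, time in s.
With the tool pointing down it reaches from about 0.35 to 0.875 m from the base axis. Payload 4.2 kg.
Tool frame: the origin (TCP) lies between the finger pads; the fingertips stand 14 mm ahead of it and the grasp point (between the pads) lies 5 mm behind it; z points along the fingers, y is the line along which they close (so a half turn about z gives the same grasp; the last joint's range is limited). The gripper opens to 87 mm and grips with 3 to 60 N. Pads are 19 mm wide; open, the fingers measure 117 mm over their backs; the gripper's body (75 mm by 190 mm) begins 51 mm behind the grasp point.
Start: joints at [89.129, 22.042, 0.453, 0, -68.411, -14.817], TCP at [0.169, 0.602, 0.202] pointing down, gripper open.
Joint ranges: [-179.83, 179.83], [-69.29, 118.12], [-61.27, 80.66], [-181.25, 117.63], [-171.15, -9.14], [-177.46, 177.46]. Speed limits (degrees/s): [159.86, 159.86, 180, 180, 180, 180].

INTERFACE

Orientations are given as a 3x3 rotation matrix whose columns are the frame's x, y, z axes.
In Python, from station import * gives the robot as it stands. The module is installed in compiled form; this text tells all that it offers.
- The arm moves only by the tool play_rows, never from a script. Its argument "steps" is a list of rows, each an object of numbers: "ax", "ay", "az": the turn, a rotation vector about the tool's x, y, z in degrees; "dx", "dy", "dz": the shift along the tool's x, y, z in mm; "claw": the finger opening in mm, from 0 to 87. A call has 1 to 20 rows; each row shifts and turns the commanded pose from where the row before left it, along the tool's axes as they then stand; what a row does not reach is not made up. A row lasts 1/10 s, in which the tool goes at most 50 mm and 8.59 degrees, less where a joint would pass 70% of its speed; a pose out of reach is approached as far as the arm can. A call with a gripper value outside its range is refused whole. The fingers move at their own pace and stop on an object; the grip force is fixed at half the most. Time passes only in rows, so rows that do not move let the fingers close. It gives the time, the measured TCP pose, the force, the opening and the grip force at its end, in the units of the state.
- sense(): the state, without advancing time (a new reading comes with each control period).
- capture(name): name is "scene" or "side" or "wrist"; returns a dict with "frame" (420x560x3 uint8, blue, green, red), "range_z" (420x560 float32, m along the optical axis (not along the pixel's ray), 0 where there is no reading), "fx", "fy", "cx", "cy" (pixels), "xyz" and "rotation" of the camera in the world. Camera axes: x right, y down, z forward; pixel columns grow to the right and rows downward; lengths in m; the calibration is good to about 2 mm. A picture is of the moment at which its call begins.
- finish_job(): hands the job in; it is judged then, once.
The state is a dict: "time_s": time; "joints": joint angles; "joint_velocities": joint speeds; "effort": joint torques, N m; "tcp_pos": TCP position; "ee_rot": TCP orientation; "wrist_force": force on the tool from outside, world axes, zero at the start; "moment": the same for the moment, N m; "gripper_width": opening from 0.0 (shut) to 1.0 (fully open); "gripper_force": force on a finger pad.
Only numpy, scipy, OpenCV 4.12 (cv2) and the standard library are available. Lean on these libraries where they do the work, as an engineer would, in place of code of your own. Each camera call takes 0.05 s, during which the arm holds its last target. There are 200 camera calls.

## Working session

There is one attempt and no reset: what is moved stays moved. The work goes in short steps, Python scripts to look and compute and a tool call to move; the robot and the scene stay as the last step left them, time stands still between calls to the robot, and variables do not carry over. Pictures are saved under pics/ and viewed, at most 14 in all, crops included, and the job is handed in when it is done.

Besides the shell and the picture viewer there is one more tool, called after ">>>" as name(argument=value, ...) on one line, values as JSON. play_rows: Moves the arm, as the interface text tells. Its arguments: {"type":"object","properties":{"steps":{"type":"array"}},"required":["steps"]}

```bash
mkdir -p pics
python3 - <<'E'
from station import *
import cv2,numpy as np,pickle
d={n:capture(n) for n in("scene","side")}
pickle.dump(d,open("a.pkl","wb"))
for n in d:
    cv2.imwrite(f"pics/{n}1.png",d[n]["frame"]); print(n,d[n]["xyz"],d[n]["rotation"],d[n]["fx"])
s=sense();print(s)
E
```

```text
scene [0.17122174 0.44897943 0.74853434] [[-0.75386986 -0.48707558  0.4409508 ]
 [-0.65695381  0.56860496 -0.49507584]
 [-0.00958746 -0.66290707 -0.7486403 ]] 415.07173336061004
side [0.51818081 0.7023125  1.12814577] [[-0.98887041 -0.13141414  0.06975414]
 [-0.14809068  0.82434727 -0.5463705 ]
 [ 0.01429917 -0.55061956 -0.83463383]] 529.6387246076868
{'time_s': 0.1, 'joints': array([ 8.91292545e+01,  2.20866537e+01,  3.87968538e-01, -2.48735556e-02,
       -6.84115346e+01, -1.48181178e+01]), 'joint_velocities': array([ 0.00445887, -0.13633198,  0.23145792,  0.12099041,  0.04310987,
       -0.05617296]), 'effort': array([-4.26263159e-04, -3.91693604e+01,  1.87934822e+01,  4.23179224e+00,
        1.34464455e-02, -7.15157103e-05]), 'tcp_pos': array([0.16882319, 0.60116752, 0.2007695 ]), 'ee_rot': array([[ 9.62701037e-01, -2.70567046e-01, -4.32858682e-04],
       [-2.70567373e-01, -9.62699133e-01, -1.91730732e-03],
       [ 1.02047500e-04,  1.96291118e-03, -9.99998068e-01]]), 'wrist_force': array([ 0.19537456,  0.59518924, -0.49733337]), 'moment': array([ 0.01578952, -0.0155651 , -0.04052478]), 'gripper_force': 0.0, 'gripper_width': 0.9976963262567603}
```

View pics/scene1.png

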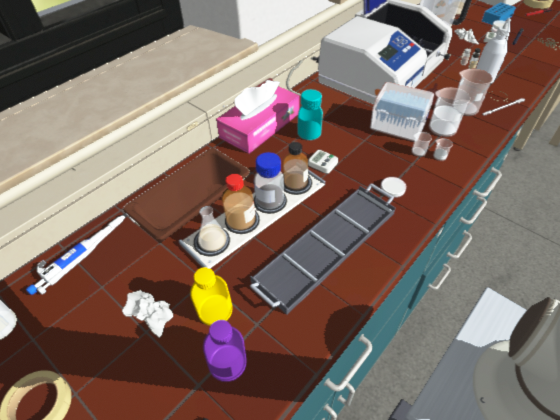

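View pics/side1.png

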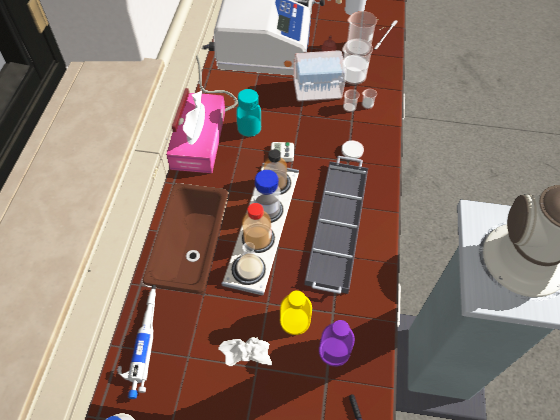

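The pictures show, from the robot's left (bottom in the side view, +y): flask (248,265), red-capped tall (257,230), blue-capped wide (267,190), black-capped short (275,170). The carrier (338,230) is nearer to the robot. The decoys stand apart: yellow (296,313), purple (337,343) and turquoise (248,113).

```bash
cat > h.py <<'E'
import cv2,numpy as np
def cloud(c):
    v,u=np.mgrid[:420,:560]; z=c["range_z"]
    p=np.stack([(u-c["cx"])/c["fx"]*z,(v-c["cy"])/c["fy"]*z,z],-1)
    w=p@np.array(c["rotation"]).T+c["xyz"]; w[z==0]=np.nan
    return w
E
python3 - <<'E'
from h import *
import pickle
d=pickle.load(open("a.pkl","rb"))
for n in d:
    c=d[n];w=cloud(c);hsv=cv2.cvtColor(c["frame"],cv2.COLOR_BGR2HSV).astype(int);H,S,V=[hsv[...,i] for i in range(3)]
    Z=w[...,2]
    # carrier / board seeds
    seed={"scene":((320,245),(268,215)),"side":((338,230),(262,205))}[n]
    for nm,m in(("carrier",(S<70)&(Z>0.0)&(Z<0.03)&(w[...,0]<.6)),):
        k,l=cv2.connectedComponents(m.astype(np.uint8))
        for i in range(1,k):
            q=w[l==i]
            if len(q)<800: continue
            r=cv2.minAreaRect((q[:,:2]*1000).astype(np.float32)); print(n,len(q),np.round(r[0],1),np.round(r[1],1),round(r[2],2),np.median(q[:,2]))
    for nm,m,zr in(("red",((H<5)|(H>175))&(S>200)&(V>120),(.12,.16)),("blue",(abs(H-120)<8)&(S>150),(.1,.16)),("black",(V<50),(.1,.14)),("flask",V>0,(.10,.125)),("all",V>0,(.08,.16))):
        m=m&(Z>zr[0])&(Z<zr[1])&(w[...,0]<.65)&(w[...,0]>.2)
        k,l=cv2.connectedComponents(m.astype(np.uint8))
        for i in range(1,k):
            q=w[l==i]
            if len(q)<25: continue
            cc=np.argwhere(l==i).mean(0)
            zt=np.percentile(q[:,2],95);t=q[q[:,2]>zt-.004]
            (cx,cy),r=cv2.minEnclosingCircle((t[:,:2]*1000).astype(np.float32))
            print(n,nm,len(q),cc.round(),q.mean(0).round(3),"top",zt.round(4),round(cx,1),round(cy,1),"r",round(r,1))
E
```

```text
scene 7380 [458.9 -84.4] [497.5 114.2] 86.36 0.007807512519404258
scene 7443 [81.1 -0.5] [136.8 317.8] 0.22 0.0022269875278138063
scene red 50 [186. 238.] [0.639 0.055 0.136] top 0.1441 638.3 51.4 r 8.1
scene blue 405 [166. 270.] [ 0.63  -0.034  0.134] top 0.1418 639.4 -39.8 r 25.7
scene black 33 [151. 292.] [ 0.634 -0.115  0.121] top 0.1279 634.7 -114.9 r 8.8
scene flask 95 [ 32. 446.] [ 0.635 -0.894  0.113] top 0.1239 637.6 -901.1 r 16.0
scene flask 207 [ 49. 495.] [ 0.472 -0.887  0.112] top 0.1235 474.7 -899.7 r 26.7
scene flask 1566 [ 88. 405.] [ 0.576 -0.531  0.11 ] top 0.1226 638.9 -637.7 r 99.4
scene flask 247 [ 77. 476.] [ 0.453 -0.714  0.107] top 0.112 453.6 -711.6 r 44.7
scene flask 271 [ 96. 453.] [ 0.459 -0.58   0.106] top 0.1114 460.2 -577.5 r 43.7
scene flask 123 [154. 295.] [ 0.629 -0.12   0.11 ] top 0.1227 632.8 -123.5 r 13.9
scene flask 177 [175. 269.] [ 0.627 -0.027  0.112] top 0.1242 632.7 -34.1 r 24.6
scene flask 244 [195. 239.] [0.637 0.056 0.109] top 0.12 646.7 51.4 r 15.2
scene flask 43 [216. 209.] [0.645 0.136 0.107] top 0.115 648.2 133.6 r 11.1
scene flask 17
[... 1676 characters left out ...]
56.0 r 14.4
side flask 88 [337. 338.] [0.441 0.31  0.11 ] top 0.1234 439.2 303.2 r 16.3
side all 2080 [ 54. 314.] [ 0.584 -0.531  0.107] top 0.1288 636.2 -629.5 r 94.4
side all 435 [ 22. 362.] [ 0.453 -0.712  0.096] top 0.1089 456.1 -710.9 r 45.5
side all 445 [ 51. 358.] [ 0.459 -0.578  0.095] top 0.1086 462.0 -575.2 r 44.5
side all 854 [178. 273.] [ 0.631 -0.063  0.114] top 0.1403 642.0 -39.1 r 27.3
side all 346 [221. 262.] [0.637 0.062 0.109] top 0.1435 649.4 52.3 r 15.3
side all 52 [252. 252.] [0.646 0.138 0.098] top 0.1147 646.7 135.2 r 9.6
side all 720 [306. 296.] [0.533 0.255 0.104] top 0.1317 533.7 246.6 r 18.0
side all 786 [337. 338.] [0.441 0.307 0.104] top 0.1321 438.4 298.0 r 18.3
```

```bash
cat > fit.py <<'E'
from h import *
import pickle
from scipy.optimize import differential_evolution
d=pickle.load(open("a.pkl","rb"))
def hm(u,v): # carrier
    h=np.zeros_like(u);i=(abs(u)<.052)&(abs(v)<.182);h[i]=.006
    for k in(-.088,0,.088): h[i&(abs(v-k)<.002)]=.014
    h[i&(abs(u)>.048)]=.016; h[i&(abs(v)>.174)]=.024
    return h
def hb(u,v):
    h=np.zeros_like(u);i=(abs(u)<.05)&(abs(v)<.186);h[i]=.008
    for k in(-.132,-.044,.044,.132): h[(u**2+(v-k)**2)<.041**2]=.012
    return h
for n in d:
    w=cloud(d[n]).reshape(-1,3)
    for nm,f,c in(("carrier",hm,(.46,-.024)),("board",hb,(.642,.006))):
        q=w[(abs(w[:,0]-c[0])<.085)&(abs(w[:,1]-c[1])<.24)&(w[:,2]<.028)&(w[:,2]>-.01)]
        def cost(p):
            s,co=np.sin(p[2]),np.cos(p[2]);x=q[:,0]-p[0];y=q[:,1]-p[1]
            return np.minimum(abs(f(x*co+y*s,-x*s+y*co)+p[3]-q[:,2]),.006).mean()
        r=differential_evolution(cost,[(c[0]-.03,c[0]+.03),(c[1]-.04,c[1]+.04),(-.13,.13),(-.004,.004)],seed=1,popsize=20)
        a=r.x[2];print(n,nm,len(q),r.x[:2].round(4),"yaw",np.degrees(a).round(2),"dz",r.x[3].round(4),r.fun)
        for k in(-.132,-.044,.044,.132): print("   ",k,(r.x[:2]+k*np.array([-np.sin(a),np.cos(a)])).round(4))
E
python3 fit.py
```

```text
scene carrier 13636 [ 0.4586 -0.0281] yaw -3.73 dz 0.0009 0.0015398405027150415
    -0.132 [ 0.45   -0.1599]
    -0.044 [ 0.4557 -0.072 ]
    0.044 [0.4614 0.0158]
    0.132 [0.4672 0.1036]
scene board 7247 [0.6445 0.0031] yaw -5.42 dz 0.0005 0.001845268689133349
    -0.132 [ 0.632  -0.1283]
    -0.044 [ 0.6403 -0.0407]
    0.044 [0.6486 0.0469]
    0.132 [0.6569 0.1345]
side carrier 10621 [ 0.4594 -0.0271] yaw -3.63 dz -0.001 0.0021339907222358775
    -0.132 [ 0.451  -0.1589]
    -0.044 [ 0.4566 -0.071 ]
    0.044 [0.4622 0.0168]
    0.132 [0.4677 0.1046]
side board 8026 [0.6459 0.0037] yaw -5.35 dz -0.0011 0.0021564047998438095
    -0.132 [ 0.6336 -0.1277]
    -0.044 [ 0.6418 -0.0401]
    0.044 [0.65   0.0476]
    0.132 [0.6582 0.1352]
```

>>> play_rows(steps=[{"az": 7.97, "dz": -5}, {"az": 7.97, "dz": -5}, {"az": 7.97, "dz": -5}, {"az": 7.97, "dz": -5}, {"az": 7.97, "dz": -5}, {"az": 7.97, "dz": -5}, {"az": 7.97, "dz": -5}, {"az": 7.97, "dz": -5}, {"az": 7.97, "dz": -5}, {"az": 7.97, "dz": -5}])

```text
invalid input at $.steps[0]: expected keys ax, ay, az, dx, dy, dz, claw
```

>>> play_rows(steps=[{"dx": 22, "dy": -27.6}, {"dx": 22, "dy": -27.6}, {"dx": 22, "dy": -27.6}, {"dx": 22, "dy": -27.6}, {"dx": 22, "dy": -27.6}, {"dx": 22, "dy": -27.6}, {"dx": 22, "dy": -27.6}, {"dx": 22, "dy": -27.6}, {"dx": 22, "dy": -27.6}, {"dx": 22, "dy": -27.6}, {"dx": 22, "dy": -27.6}, {"dx": 22, "dy": -27.6}, {"dx": 22, "dy": -27.6}, {"dx": 22, "dy": -27.6}, {"dx": 22, "dy": -27.6}, {"dx": 22, "dy": -27.6}, {"dx": 22, "dy": -27.6}, {"dx": 22, "dy": -27.6}, {"dx": 22, "dy": -27.6}, {"dx": 0, "dy": 0}])

```text
invalid input at $.steps[0]: expected keys ax, ay, az, dx, dy, dz, claw
```

Run:
```python
from station import *
import cv2,numpy as np,pickle
c=capture("wrist");pickle.dump(c,open("w.pkl","wb"));cv2.imwrite("pics/w1.png",c["frame"])
s=sense();print(s["time_s"],s["tcp_pos"],s["ee_rot"],s["joints"],c["xyz"],c["rotation"][:,2])
```

```text
0.15 [0.16882287 0.60124959 0.20093012] [[ 9.62722660e-01 -2.70490212e-01 -3.53004261e-04]
 [-2.70490425e-01 -9.62721305e-01 -1.61819845e-03]
 [ 9.78621199e-05  1.65336059e-03 -9.99998628e-01]] [ 8.91317405e+01  2.20784416e+01  3.97059020e-01 -2.02380447e-02
 -6.84116304e+01 -1.48177357e+01] [0.24680899 0.57949428 0.38382744] [-0.28111008  0.07602639 -0.95665935]
```

View pics/w1.png

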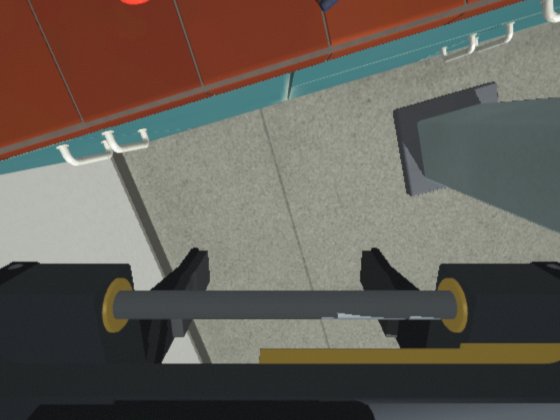

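All seven keys are required, and nothing has moved: the wrist view shows only floor and fingers. Repeating the move with every key.

>>> play_rows(steps=[{"ax": 0, "ay": 0, "az": 7.97, "dx": 0, "dy": 0, "dz": -5, "claw": 87}, {"ax": 0, "ay": 0, "az": 7.97, "dx": 0, "dy": 0, "dz": -5, "claw": 87}, {"ax": 0, "ay": 0, "az": 7.97, "dx": 0, "dy": 0, "dz": -5, "claw": 87}, {"ax": 0, "ay": 0, "az": 7.97, "dx": 0, "dy": 0, "dz": -5, "claw": 87}, {"ax": 0, "ay": 0, "az": 7.97, "dx": 0, "dy": 0, "dz": -5, "claw": 87}, {"ax": 0, "ay": 0, "az": 7.97, "dx": 0, "dy": 0, "dz": -5, "claw": 87}, {"ax": 0, "ay": 0, "az": 7.97, "dx": 0, "dy": 0, "dz": -5, "claw": 87}, {"ax": 0, "ay": 0, "az": 7.97, "dx": 0, "dy": 0, "dz": -5, "claw": 87}, {"ax": 0, "ay": 0, "az": 7.97, "dx": 0, "dy": 0, "dz": -5, "claw": 87}, {"ax": 0, "ay": 0, "az": 7.97, "dx": 0, "dy": 0, "dz": -5, "claw": 87}])

```text
time_s: 1.15
tcp_pos: [0.1689, 0.6015, 0.2515]
ee_rot: [[-0.1, -0.995, -0.0], [-0.995, 0.1, -0.001], [0.001, 0.0, -1.0]]
wrist_force: [-0.0, 0.3, 0.3]
gripper_width: 1.002
gripper_force: 0.0
```

>>> play_rows(steps=[{"ax": 0, "ay": 0, "az": 0, "dx": 22, "dy": -27.6, "dz": 0, "claw": 87}, {"ax": 0, "ay": 0, "az": 0, "dx": 22, "dy": -27.6, "dz": 0, "claw": 87}, {"ax": 0, "ay": 0, "az": 0, "dx": 22, "dy": -27.6, "dz": 0, "claw": 87}, {"ax": 0, "ay": 0, "az": 0, "dx": 22, "dy": -27.6, "dz": 0, "claw": 87}, {"ax": 0, "ay": 0, "az": 0, "dx": 22, "dy": -27.6, "dz": 0, "claw": 87}, {"ax": 0, "ay": 0, "az": 0, "dx": 22, "dy": -27.6, "dz": 0, "claw": 87}, {"ax": 0, "ay": 0, "az": 0, "dx": 22, "dy": -27.6, "dz": 0, "claw": 87}, {"ax": 0, "ay": 0, "az": 0, "dx": 22, "dy": -27.6, "dz": 0, "claw": 87}, {"ax": 0, "ay": 0, "az": 0, "dx": 22, "dy": -27.6, "dz": 0, "claw": 87}, {"ax": 0, "ay": 0, "az": 0, "dx": 22, "dy": -27.6, "dz": 0, "claw": 87}, {"ax": 0, "ay": 0, "az": 0, "dx": 22, "dy": -27.6, "dz": 0, "claw": 87}, {"ax": 0, "ay": 0, "az": 0, "dx": 22, "dy": -27.6, "dz": 0, "claw": 87}, {"ax": 0, "ay": 0, "az": 0, "dx": 22, "dy": -27.6, "dz": 0, "claw": 87}, {"ax": 0, "ay": 0, "az": 0, "dx": 22, "dy": -27.6, "dz": 0, "claw": 87}, {"ax": 0, "ay": 0, "az": 0, "dx": 22, "dy": -27.6, "dz": 0, "claw": 87}, {"ax": 0, "ay": 0, "az": 0, "dx": 22, "dy": -27.6, "dz": 0, "claw": 87}, {"ax": 0, "ay": 0, "az": 0, "dx": 22, "dy": -27.6, "dz": 0, "claw": 87}, {"ax": 0, "ay": 0, "az": 0, "dx": 22, "dy": -27.6, "dz": 0, "claw": 87}, {"ax": 0, "ay": 0, "az": 0, "dx": 22, "dy": -27.6, "dz": 0, "claw": 87}, {"ax": 0, "ay": 0, "az": 0, "dx": 0, "dy": 0, "dz": 0, "claw": 87}])

```text
time_s: 3.15
tcp_pos: [0.6537, 0.1333, 0.2501]
ee_rot: [[-0.098, -0.995, -0.002], [-0.995, 0.098, -0.001], [0.001, 0.001, -1.0]]
wrist_force: [-0.5, 0.4, -0.7]
gripper_width: 1.001
gripper_force: 0.0
```

```bash
cat > snap.py <<'E'
from station import *
import cv2,numpy as np,pickle,sys
c=capture("wrist");pickle.dump(c,open("w.pkl","wb"));cv2.imwrite(f"pics/{sys.argv[1]}.png",c["frame"])
s=sense();print(s["time_s"],s["tcp_pos"].round(4),s["ee_rot"].round(4).tolist(),s["joints"].round(1))
E
python3 snap.py w2
```

```text
3.2 [0.6525 0.1347 0.2502] [[-0.0971, -0.9953, -0.0021], [-0.9953, 0.0971, -0.0007], [0.0009, 0.002, -1.0]] [ 25.5  24.8  11.6  -0.  -77.  -31.1]
```

View pics/w2.png

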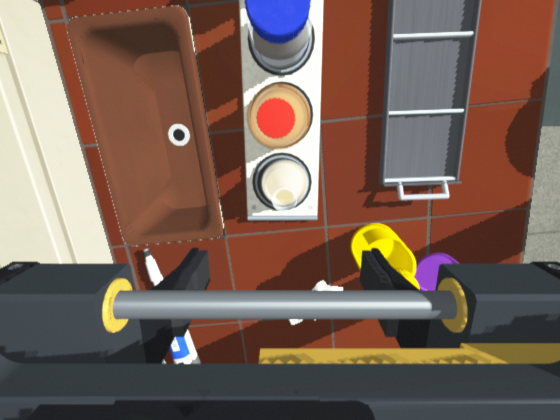

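The wrist picture confirms the row: flask mouth about (285,198), red cap (276,118), blue cap (278,18). Locating the tops by intersecting rays with their known heights.

```bash
cat > ray.py <<'E'
from h import *
import pickle
def ray(c,u,v,z):
    d=np.array(c["rotation"])@[(u-c["cx"])/c["fx"],(v-c["cy"])/c["fy"],1]
    return (c["xyz"]+d*(z-c["xyz"][2])/d[2]).round(4)
E
python3 - <<'E'
from ray import *
c=pickle.load(open("w.pkl","rb"));f=c["frame"]
hsv=cv2.cvtColor(f,cv2.COLOR_BGR2HSV)
m=((hsv[...,0]<4)|(hsv[...,0]>176))&(hsv[...,1]>225)&(hsv[...,2]>170);m=m.astype(np.uint8)
k,l,s,ce=cv2.connectedComponentsWithStats(m)
for i in range(1,k):
    if s[i,4]>300: print("red",ce[i],s[i],ray(c,*ce[i],.143))
print("flask",ray(c,285,198,.114)); w=cloud(c)
q=w[170:225,255:315].reshape(-1,3);t=q[q[:,2]>.105];print(len(t),t.mean(0),t.min(0),t.max(0))
q=w[90:150,240:320].reshape(-1,3);t=q[q[:,2]>.139];print("tall",len(t),t.mean(0),t.min(0),t.max(0))
q=w[0:80,240:320].reshape(-1,3);t=q[q[:,2]>.135];print("wide",len(t),t.mean(0),t.min(0),t.max(0))
cv2.imwrite("pics/fl.png",cv2.resize(f[90:230,200:360],None,fx=4.5,fy=4.2))
d=pickle.load(open("a.pkl","rb"))
E
```

```text
flask [0.6534 0.1319 0.114 ]
252 [0.65556666 0.13447662 0.11194346] [0.64184062 0.1197587  0.10513647] [0.66854459 0.14636083 0.11531049]
tall 1219 [0.65424696 0.05006379 0.14266846] [0.63720135 0.03308892 0.13916096] [0.67182182 0.06749653 0.14518443]
wide 1893 [ 0.6442239  -0.02971277  0.13920943] [ 0.61698464 -0.0439064   0.13508701] [ 0.6702635  -0.01453793  0.14263633]
```

View pics/fl.png

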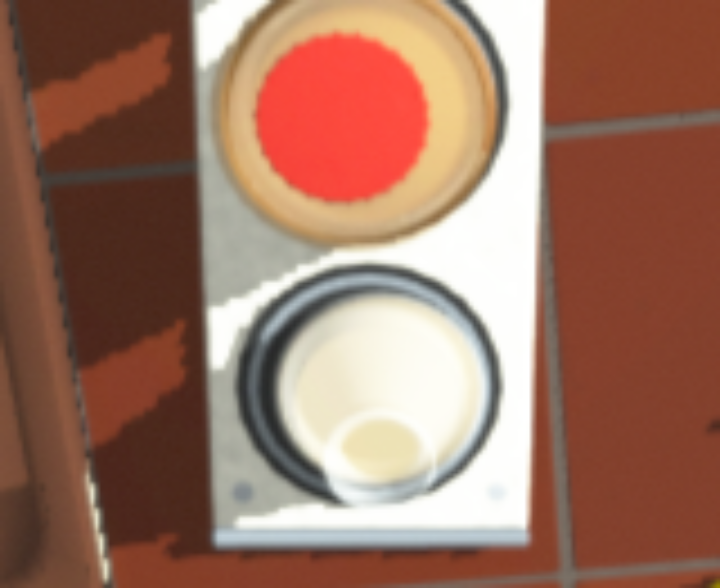

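Crop: red cap centre is at wrist pixel (276,118) and the flask mouth centre at (284,199), clearly the flask and the red-capped amber bottle. Grasping the flask at (0.6545, 0.1325).

>>> play_rows(steps=[{"ax": 0, "ay": 0, "az": 0, "dx": 2, "dy": -2, "dz": 16, "claw": 70}, {"ax": 0, "ay": 0, "az": 0, "dx": 0, "dy": 0, "dz": 16, "claw": 70}, {"ax": 0, "ay": 0, "az": 0, "dx": 0, "dy": 0, "dz": 16, "claw": 70}, {"ax": 0, "ay": 0, "az": 0, "dx": 0, "dy": 0, "dz": 16, "claw": 70}, {"ax": 0, "ay": 0, "az": 0, "dx": 0, "dy": 0, "dz": 16, "claw": 70}, {"ax": 0, "ay": 0, "az": 0, "dx": 0, "dy": 0, "dz": 16, "claw": 70}, {"ax": 0, "ay": 0, "az": 0, "dx": 0, "dy": 0, "dz": 16, "claw": 70}, {"ax": 0, "ay": 0, "az": 0, "dx": 0, "dy": 0, "dz": 16, "claw": 70}, {"ax": 0, "ay": 0, "az": 0, "dx": 0, "dy": 0, "dz": 10, "claw": 70}, {"ax": 0, "ay": 0, "az": 0, "dx": 0, "dy": 0, "dz": 6, "claw": 70}, {"ax": 0, "ay": 0, "az": 0, "dx": 0, "dy": 0, "dz": 0, "claw": 70}, {"ax": 0, "ay": 0, "az": 0, "dx": 0, "dy": 0, "dz": 0, "claw": 70}, {"ax": 0, "ay": 0, "az": 0, "dx": 0, "dy": 0, "dz": 0, "claw": 70}])

```text
time_s: 4.5
tcp_pos: [0.6542, 0.1344, 0.1088]
ee_rot: [[-0.094, -0.996, 0.002], [-0.996, 0.094, 0.001], [-0.001, -0.002, -1.0]]
wrist_force: [-0.4, -0.3, -0.3]
gripper_width: 0.805
gripper_force: 0.0
```

>>> play_rows(steps=[{"ax": 0, "ay": 0, "az": 0, "dx": 0, "dy": 0, "dz": 0, "claw": 40}, {"ax": 0, "ay": 0, "az": 0, "dx": 0, "dy": 0, "dz": 0, "claw": 34}, {"ax": 0, "ay": 0, "az": 0, "dx": 0, "dy": 0, "dz": 0, "claw": 30}, {"ax": 0, "ay": 0, "az": 0, "dx": 0, "dy": 0, "dz": 0, "claw": 26}, {"ax": 0, "ay": 0, "az": 0, "dx": 0, "dy": 0, "dz": 0, "claw": 15}, {"ax": 0, "ay": 0, "az": 0, "dx": 0, "dy": 0, "dz": 0, "claw": 5}, {"ax": 0, "ay": 0, "az": 0, "dx": 0, "dy": 0, "dz": 0, "claw": 0}, {"ax": 0, "ay": 0, "az": 0, "dx": 0, "dy": 0, "dz": 0, "claw": 0}, {"ax": 0, "ay": 0, "az": 0, "dx": 0, "dy": 0, "dz": 0, "claw": 0}, {"ax": 0, "ay": 0, "az": 0, "dx": 0, "dy": 0, "dz": 0, "claw": 0}])

```text
time_s: 5.5
tcp_pos: [0.6536, 0.1341, 0.1078]
ee_rot: [[-0.094, -0.996, 0.0], [-0.996, 0.094, 0.0], [-0.0, -0.0, -1.0]]
wrist_force: [0.1, 0.5, 0.3]
gripper_width: 0.031
gripper_force: 0.0
```

The fingers closed on nothing. Looking.

Run:
```python
from station import *
import cv2,numpy as np
a=capture("side")["frame"][140:320,180:340];b=capture("scene")["frame"][120:300,150:350]
cv2.imwrite("pics/m1.png",np.hstack([cv2.resize(a,(380,428)),cv2.resize(b,(420,428))]))
s=sense();print(s["tcp_pos"],s["gripper_width"],s["gripper_force"])
```

```text
[0.65358816 0.13413978 0.10771803] 0.007240930809223593 0.0
```

View pics/m1.png

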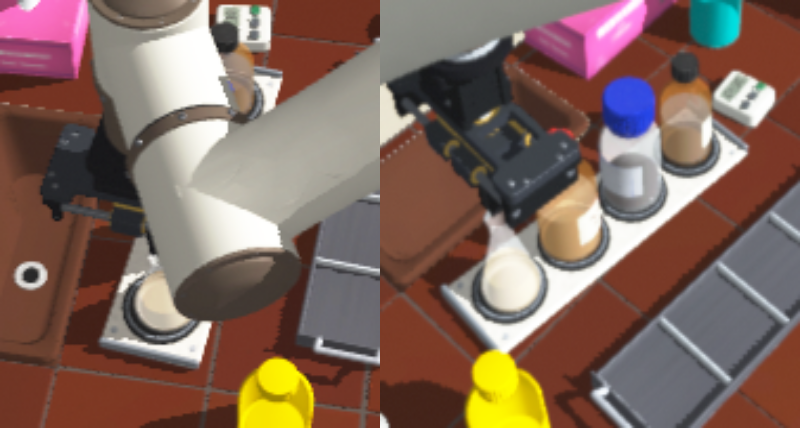

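```bash
python3 snap.py w3
python3 - <<'E'
from ray import *
from station import *
c=pickle.load(open("w.pkl","rb"))
def proj(p):
    q=np.array(c["rotation"]).T@(np.array(p)-c["xyz"]);return (q[:2]/q[2]*[c["fx"],c["fy"]]+[c["cx"],c["cy"]]).round(1)
t=sense()["tcp_pos"]
print("tcp",proj(t),"tip",proj(t-[0,0,.014]),"mouth",proj([.6545,.1325,.114]), c["xyz"]-t)
print(c["rotation"])
w=cloud(c);q=w.reshape(-1,3);q=q[(abs(q[:,0]-.655)<.05)&(abs(q[:,1]-.133)<.05)&(q[:,2]>.06)]
print(len(q))
for z in np.arange(.06,.2,.01):
    s=q[(q[:,2]>=z)&(q[:,2]<z+.01)]
    if len(s):print(z.round(2),len(s),s.min(0).round(3),s.max(0).round(3))
E
```

```text
5.65 [0.6536 0.1341 0.1077] [[-0.0939, -0.9956, -0.0], [-0.9956, 0.0939, 0.0], [0.0, 0.0, -1.0]] [ 25.5  30.2  -0.3  -0.  -59.5 -30.8]
tcp [285.6 251.3] tip [285.5 242.9] mouth [283.9 253.1] [-0.00673371 -0.08010104  0.18304855]
[[-9.95588345e-01  8.99505343e-02  2.66973542e-02]
 [ 9.38272493e-02  9.52775070e-01  2.88818476e-01]
 [ 5.42802716e-04  2.90049248e-01 -9.57011567e-01]]
57823
0.06 505 [0.635 0.113 0.06 ] [0.675 0.152 0.07 ]
0.07 459 [0.639 0.116 0.07 ] [0.672 0.149 0.08 ]
0.08 388 [0.641 0.083 0.08 ] [0.669 0.145 0.09 ]
0.09 184 [0.644 0.122 0.09 ] [0.666 0.144 0.1  ]
0.1 104 [0.646 0.122 0.1  ] [0.666 0.144 0.11 ]
0.11 298 [0.642 0.12  0.11 ] [0.668 0.146 0.115]
0.12 35 [0.644 0.121 0.128] [0.662 0.124 0.13 ]
0.13 247 [0.644 0.121 0.13 ] [0.663 0.125 0.14 ]
0.14 286 [0.644 0.121 0.14 ] [0.663 0.125 0.15 ]
0.15 332 [0.645 0.121 0.15 ] [0.661 0.129 0.16 ]
0.16 292 [0.646 0.121 0.16 ] [0.66  0.125 0.17 ]
0.17 470 [0.647 0.121 0.17 ] [0.66  0.145 0.18 ]
0.18 83 [0.649 0.127 0.18 ] [0.66  0.144 0.19 ]
0.19 52 [0.648 0.123 0.19 ] [0.66  0.137 0.199]
0.2 2031 [0.618 0.092 0.201] [0.684 0.126 0.21 ]
```

View pics/w3.png

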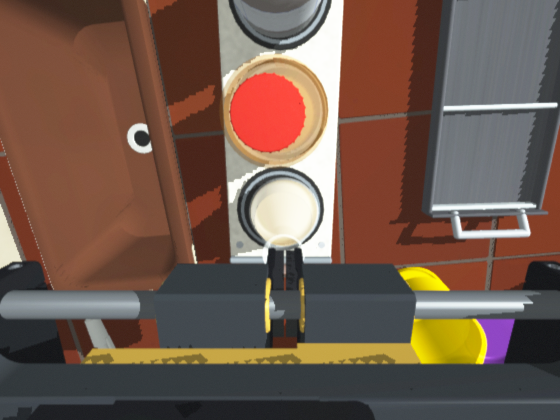

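The fingers close above the mouth: in the wrist depth their lower ends lie at z≈0.128, though the stated geometry puts the tips at 0.094. Cross-checking with the fixed cameras.

Run:
```python
from ray import *
from station import *
for n in("scene","side"):
    c=capture(n);q=cloud(c);hs=c["frame"].max(2)
    m=(abs(q[...,0]-.654)<.02)&(abs(q[...,1]-.133)<.02)&(q[...,2]>.07)
    for z in np.arange(.07,.19,.008):
        k=m&(q[...,2]>=z)&(q[...,2]<z+.008)
        if k.any(): s=q[k];print(n,z.round(3),len(s),s.min(0).round(3),s.max(0).round(3),"V",np.median(hs[k]))
```

```text
scene 0.07 62 [0.637 0.118 0.07 ] [0.666 0.151 0.078] V 240.0
scene 0.078 51 [0.639 0.12  0.078] [0.663 0.149 0.086] V 238.0
scene 0.086 48 [0.64  0.123 0.086] [0.664 0.148 0.094] V 202.0
scene 0.094 40 [0.642 0.124 0.095] [0.665 0.145 0.102] V 193.0
scene 0.102 42 [0.643 0.125 0.102] [0.664 0.145 0.11 ] V 190.5
scene 0.11 21 [0.64  0.125 0.111] [0.667 0.146 0.117] V 190.0
scene 0.126 13 [0.644 0.134 0.129] [0.664 0.145 0.134] V 47.0
scene 0.134 25 [0.644 0.136 0.134] [0.662 0.145 0.141] V 33.0
scene 0.142 20 [0.644 0.138 0.142] [0.663 0.145 0.149] V 31.0
scene 0.15 17 [0.643 0.142 0.151] [0.661 0.145 0.157] V 38.0
scene 0.158 4 [0.643 0.143 0.158] [0.66  0.146 0.162] V 57.5
scene 0.174 2 [0.638 0.143 0.178] [0.639 0.143 0.181] V 53.0
scene 0.182 1 [0.639 0.145 0.183] [0.639 0.145 0.183] V 38.0
side 0.07 28 [0.65  0.138 0.07 ] [0.67  0.153 0.077] V 226.0
side 0.078 28 [0.65  0.126 0.079] [0.668 0.149 0.086] V 209.5
side 0.086 9 [0.652 0.138 0.087] [0.665 0.149 0.092] V 187.0
side 0.094 13 [0.654 0.126 0.094] [0.665 0.147 0.101] V 173.0
side 0.102 9 [0.654 0.133 0.103] [0.665 0.147 0.108] V 164.0
side 0.11 9 [0.656 0.134 0.111] [0.667 0.148 0.116] V 199.0
side 0.126 2 [0.658 0.142 0.128] [0.661 0.145 0.133] V 77.5
side 0.134 6 [0.66  0.144 0.134] [0.664 0.146 0.14 ] V 47.5
side 0.142 4 [0.659 0.144 0.144] [0.664 0.146 0.147] V 55.5
side 0.15 4 [0.661 0.144 0.151] [0.664 0.146 0.155] V 38.5
side 0.158 5 [0.661 0.143 0.16 ] [0.665 0.147 0.166] V 47.0
side 0.166 2 [0.663 0.145 0.168] [0.663 0.146 0.17 ] V 89.0
```

All three cameras agree: the fingertips are about 20.5 mm above the reported TCP (34 mm off the stated geometry), while x and y are right. I will work with tip z = TCP z + 0.0205. Opening and going 34 mm lower.

>>> play_rows(steps=[{"ax": 0, "ay": 0, "az": 0, "dx": 1.5, "dy": -1, "dz": 0, "claw": 65}, {"ax": 0, "ay": 0, "az": 0, "dx": 0, "dy": 0, "dz": 0, "claw": 65}, {"ax": 0, "ay": 0, "az": 0, "dx": 0, "dy": 0, "dz": 0, "claw": 65}, {"ax": 0, "ay": 0, "az": 0, "dx": 0, "dy": 0, "dz": 0, "claw": 65}, {"ax": 0, "ay": 0, "az": 0, "dx": 0, "dy": 0, "dz": 0, "claw": 65}, {"ax": 0, "ay": 0, "az": 0, "dx": 0, "dy": 0, "dz": 0, "claw": 65}, {"ax": 0, "ay": 0, "az": 0, "dx": 0, "dy": 0, "dz": 0, "claw": 65}, {"ax": 0, "ay": 0, "az": 0, "dx": 0, "dy": 0, "dz": 8.5, "claw": 65}, {"ax": 0, "ay": 0, "az": 0, "dx": 0, "dy": 0, "dz": 8.5, "claw": 65}, {"ax": 0, "ay": 0, "az": 0, "dx": 0, "dy": 0, "dz": 8.5, "claw": 65}, {"ax": 0, "ay": 0, "az": 0, "dx": 0, "dy": 0, "dz": 8.5, "claw": 65}, {"ax": 0, "ay": 0, "az": 0, "dx": 0, "dy": 0, "dz": 0, "claw": 65}, {"ax": 0, "ay": 0, "az": 0, "dx": 0, "dy": 0, "dz": 0, "claw": 65}, {"ax": 0, "ay": 0, "az": 0, "dx": 0, "dy": 0, "dz": 0, "claw": 65}])

```text
time_s: 7.15
tcp_pos: [0.6548, 0.1326, 0.0741]
ee_rot: [[-0.094, -0.996, 0.001], [-0.996, 0.094, 0.0], [-0.0, -0.001, -1.0]]
wrist_force: [0.4, -0.8, 0.1]
gripper_width: 0.749
gripper_force: 0.0
```

>>> play_rows(steps=[{"ax": 0, "ay": 0, "az": 0, "dx": 0, "dy": 0, "dz": 0, "claw": 40}, {"ax": 0, "ay": 0, "az": 0, "dx": 0, "dy": 0, "dz": 0, "claw": 34}, {"ax": 0, "ay": 0, "az": 0, "dx": 0, "dy": 0, "dz": 0, "claw": 30}, {"ax": 0, "ay": 0, "az": 0, "dx": 0, "dy": 0, "dz": 0, "claw": 26}, {"ax": 0, "ay": 0, "az": 0, "dx": 0, "dy": 0, "dz": 0, "claw": 15}, {"ax": 0, "ay": 0, "az": 0, "dx": 0, "dy": 0, "dz": 0, "claw": 5}, {"ax": 0, "ay": 0, "az": 0, "dx": 0, "dy": 0, "dz": 0, "claw": 0}, {"ax": 0, "ay": 0, "az": 0, "dx": 0, "dy": 0, "dz": 0, "claw": 0}, {"ax": 0, "ay": 0, "az": 0, "dx": 0, "dy": 0, "dz": 0, "claw": 0}])

```text
time_s: 8.05
tcp_pos: [0.6545, 0.1326, 0.0738]
ee_rot: [[-0.094, -0.996, 0.0], [-0.996, 0.094, 0.0], [-0.0, -0.0, -1.0]]
wrist_force: [0.4, -0.3, 0.7]
gripper_width: 0.284
gripper_force: 30.0
```

Gripped (30 N, 25 mm). Lifting and carrying over.

>>> play_rows(steps=[{"ax": 0, "ay": 0, "az": 0, "dx": 0, "dy": 0, "dz": -8, "claw": 0}, {"ax": 0, "ay": 0, "az": 0, "dx": 0, "dy": 0, "dz": -14, "claw": 0}, {"ax": 0, "ay": 0, "az": 0, "dx": 0, "dy": 0, "dz": -14, "claw": 0}, {"ax": 0, "ay": 0, "az": 0, "dx": 0, "dy": 0, "dz": -14, "claw": 0}, {"ax": 0, "ay": 0, "az": 0, "dx": 1.3, "dy": 14, "dz": 0, "claw": 0}, {"ax": 0, "ay": 0, "az": 0, "dx": 2.3, "dy": 25, "dz": 0, "claw": 0}, {"ax": 0, "ay": 0, "az": 0, "dx": 2.3, "dy": 25, "dz": 0, "claw": 0}, {"ax": 0, "ay": 0, "az": 0, "dx": 2.4, "dy": 25, "dz": 0, "claw": 0}, {"ax": 0, "ay": 0, "az": 0, "dx": 2.4, "dy": 25, "dz": 0, "claw": 0}, {"ax": 0, "ay": 0, "az": 0, "dx": 2.4, "dy": 25, "dz": 0, "claw": 0}, {"ax": 0, "ay": 0, "az": 0, "dx": 2.4, "dy": 25, "dz": 0, "claw": 0}, {"ax": 0, "ay": 0, "az": 0, "dx": 2.3, "dy": 25, "dz": 0, "claw": 0}])

```text
time_s: 9.25
tcp_pos: [0.4641, 0.1328, 0.1251]
ee_rot: [[-0.094, -0.996, 0.002], [-0.996, 0.094, 0.001], [-0.001, -0.002, -1.0]]
wrist_force: [-0.4, 0.5, -1.8]
gripper_width: 0.282
gripper_force: 30.0
```

>>> play_rows(steps=[{"ax": 0, "ay": 0, "az": 0, "dx": 12, "dy": -0.5, "dz": 0, "claw": 0}, {"ax": 0, "ay": 0, "az": 0, "dx": 25, "dy": -1.2, "dz": 0, "claw": 0}, {"ax": 0, "ay": 0, "az": 0, "dx": 25, "dy": -1.2, "dz": 0, "claw": 0}, {"ax": 0, "ay": 0, "az": 0, "dx": 25, "dy": -1.2, "dz": 0, "claw": 0}, {"ax": 0, "ay": 0, "az": 0, "dx": 25, "dy": -1.2, "dz": 0, "claw": 0}, {"ax": 0, "ay": 0, "az": 0, "dx": 25, "dy": -1.2, "dz": 0, "claw": 0}, {"ax": 0, "ay": 0, "az": 0, "dx": 25, "dy": -1.2, "dz": 0, "claw": 0}, {"ax": 0, "ay": 0, "az": 0, "dx": 25, "dy": -1.2, "dz": 0, "claw": 0}, {"ax": 0, "ay": 0, "az": 0, "dx": 25, "dy": -1.2, "dz": 0, "claw": 0}, {"ax": 0, "ay": 0, "az": 0, "dx": 25, "dy": -1.2, "dz": 0, "claw": 0}, {"ax": 0, "ay": 0, "az": 0, "dx": 25, "dy": -1.2, "dz": 0, "claw": 0}, {"ax": 0, "ay": 0, "az": 0, "dx": 20, "dy": -1.2, "dz": 0, "claw": 0}, {"ax": 0, "ay": 0, "az": 0, "dx": 10, "dy": -1, "dz": 0, "claw": 0}, {"ax": 0, "ay": 0, "az": 0, "dx": 0, "dy": 0, "dz": 0, "claw": 0}, {"ax": 0, "ay": 0, "az": 0, "dx": 0, "dy": 0, "dz": 0, "claw": 0}, {"ax": 0, "ay": 0, "az": 0, "dx": 0, "dy": 0, "dz": 0, "claw": 0}])

```text
time_s: 10.85
tcp_pos: [0.452, -0.1589, 0.124]
ee_rot: [[-0.093, -0.996, 0.0], [-0.996, 0.093, 0.0], [-0.0, -0.0, -1.0]]
wrist_force: [-0.6, -0.7, 0.0]
gripper_width: 0.282
gripper_force: 30.0
```

Run:
```python
from station import *
import cv2,numpy as np
b=capture("scene")["frame"][100:320,140:430]
cv2.imwrite("pics/s4.png",cv2.resize(b,(725,550)));s=sense();print(s["tcp_pos"],s["ee_rot"].round(4).tolist(),s["gripper_width"],s["gripper_force"])
```

```text
[ 0.45200898 -0.15884834  0.1239103 ] [[-0.0927, -0.9957, 0.0002], [-0.9957, 0.0927, 0.0], [-0.0001, -0.0002, -1.0]] 0.2845093711845916 30.00000111933332
```

View pics/s4.png

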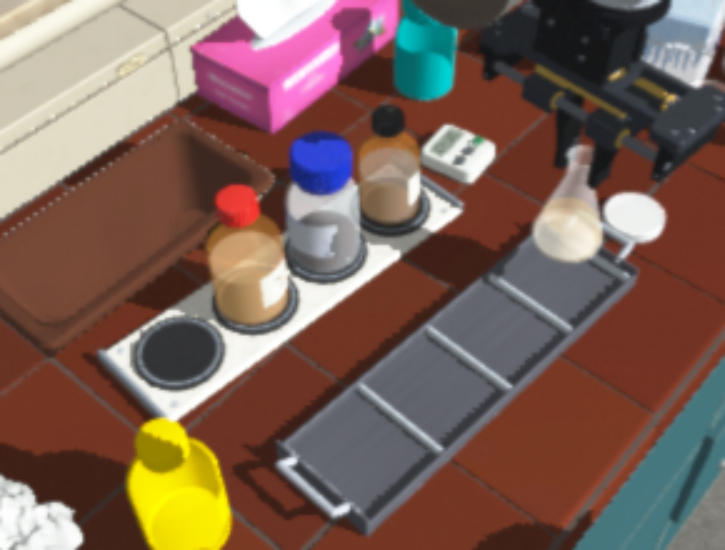

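The flask is held upright over the rightmost bay (scene crop 570,225). Lowering 56 mm and releasing.

>>> play_rows(steps=[{"ax": 0, "ay": 0, "az": 0, "dx": 0, "dy": 1.5, "dz": 12, "claw": 0}, {"ax": 0, "ay": 0, "az": 0, "dx": 0, "dy": 0, "dz": 12, "claw": 0}, {"ax": 0, "ay": 0, "az": 0, "dx": 0, "dy": 0, "dz": 12, "claw": 0}, {"ax": 0, "ay": 0, "az": 0, "dx": 0, "dy": 0, "dz": 10, "claw": 0}, {"ax": 0, "ay": 0, "az": 0, "dx": 0, "dy": 0, "dz": 5, "claw": 0}, {"ax": 0, "ay": 0, "az": 0, "dx": 0, "dy": 0, "dz": 2, "claw": 0}, {"ax": 0, "ay": 0, "az": 0, "dx": 0, "dy": 0, "dz": 2, "claw": 0}, {"ax": 0, "ay": 0, "az": 0, "dx": 0, "dy": 0, "dz": 0, "claw": 0}, {"ax": 0, "ay": 0, "az": 0, "dx": 0, "dy": 0, "dz": 0, "claw": 0}, {"ax": 0, "ay": 0, "az": 0, "dx": 0, "dy": 0, "dz": 0, "claw": 0}, {"ax": 0, "ay": 0, "az": 0, "dx": 0, "dy": 0, "dz": 0, "claw": 0}])

```text
time_s: 12.0
tcp_pos: [0.4505, -0.1594, 0.069]
ee_rot: [[-0.094, -0.996, 0.001], [-0.996, 0.094, -0.0], [-0.0, -0.001, -1.0]]
wrist_force: [-0.2, -0.6, -0.3]
gripper_width: 0.285
gripper_force: 30.0
```

>>> play_rows(steps=[{"ax": 0, "ay": 0, "az": 0, "dx": 0, "dy": 0, "dz": 1, "claw": 0}, {"ax": 0, "ay": 0, "az": 0, "dx": 0, "dy": 0, "dz": 0, "claw": 0}, {"ax": 0, "ay": 0, "az": 0, "dx": 0, "dy": 0, "dz": 0, "claw": 30}, {"ax": 0, "ay": 0, "az": 0, "dx": 0, "dy": 0, "dz": 0, "claw": 50}, {"ax": 0, "ay": 0, "az": 0, "dx": 0, "dy": 0, "dz": 0, "claw": 70}, {"ax": 0, "ay": 0, "az": 0, "dx": 0, "dy": 0, "dz": 0, "claw": 70}, {"ax": 0, "ay": 0, "az": 0, "dx": 0, "dy": 0, "dz": 0, "claw": 70}, {"ax": 0, "ay": 0, "az": 0, "dx": 0, "dy": 0, "dz": -20, "claw": 70}, {"ax": 0, "ay": 0, "az": 0, "dx": 0, "dy": 0, "dz": -24, "claw": 70}, {"ax": 0, "ay": 0, "az": 0, "dx": 0, "dy": 0, "dz": -24, "claw": 70}, {"ax": 0, "ay": 0, "az": 0, "dx": 0, "dy": 0, "dz": -24, "claw": 70}, {"ax": 0, "ay": 0, "az": 0, "dx": 0, "dy": 0, "dz": -20, "claw": 70}])

```text
time_s: 13.2
tcp_pos: [0.4506, -0.1594, 0.1812]
ee_rot: [[-0.094, -0.996, 0.001], [-0.996, 0.094, -0.0], [0.0, -0.001, -1.0]]
wrist_force: [1.0, 0.4, 0.4]
gripper_width: 0.805
gripper_force: 0.0
```

>>> play_rows(steps=[{"ax": 0, "ay": 0, "az": 0, "dx": -19, "dy": -15.3, "dz": 0, "claw": 70}, {"ax": 0, "ay": 0, "az": 0, "dx": -19, "dy": -15.3, "dz": 0, "claw": 70}, {"ax": 0, "ay": 0, "az": 0, "dx": -19, "dy": -15.3, "dz": 0, "claw": 70}, {"ax": 0, "ay": 0, "az": 0, "dx": -19, "dy": -15.3, "dz": 0, "claw": 70}, {"ax": 0, "ay": 0, "az": 0, "dx": -19, "dy": -15.3, "dz": 0, "claw": 70}, {"ax": 0, "ay": 0, "az": 0, "dx": -19, "dy": -15.3, "dz": 0, "claw": 70}, {"ax": 0, "ay": 0, "az": 0, "dx": -19, "dy": -15.3, "dz": 0, "claw": 70}, {"ax": 0, "ay": 0, "az": 0, "dx": -19, "dy": -15.3, "dz": 0, "claw": 70}, {"ax": 0, "ay": 0, "az": 0, "dx": -19, "dy": -15.3, "dz": 0, "claw": 70}, {"ax": 0, "ay": 0, "az": 0, "dx": -19, "dy": -15.3, "dz": 0, "claw": 70}, {"ax": 0, "ay": 0, "az": 0, "dx": -19, "dy": -15.3, "dz": 0, "claw": 70}, {"ax": 0, "ay": 0, "az": 0, "dx": -19, "dy": -15.3, "dz": 0, "claw": 70}, {"ax": 0, "ay": 0, "az": 0, "dx": 0, "dy": 0, "dz": 0, "claw": 70}, {"ax": 0, "ay": 0, "az": 0, "dx": 0, "dy": 0, "dz": 0, "claw": 70}])

```text
time_s: 14.6
tcp_pos: [0.6543, 0.0506, 0.179]
ee_rot: [[-0.093, -0.996, -0.001], [-0.996, 0.093, -0.0], [0.0, 0.001, -1.0]]
wrist_force: [-0.5, 0.2, -0.3]
gripper_width: 0.806
gripper_force: 0.0
```

```bash
cat > meas.py <<'E'
from ray import *
from station import *
c=capture("wrist");w=cloud(c)
cv2.imwrite("pics/mw.png",c["frame"])
for n,x,y,z in(("tall",.654,.05,.143),("wide",.643,-.039,.139),("short",.637,-.126,.128),("flask_in",.4505,-.1594,.108)):
    for nm,cc,ww in(("wrist",c,w),):
        k=(np.hypot(ww[...,0]-x,ww[...,1]-y)<.04)&(abs(ww[...,2]-z)<.004)
        s=ww[k]
        if len(s)>20:
            (a,b),r=cv2.minEnclosingCircle((s[:,:2]*1000).astype(np.float32)); print(n,len(s),"mean",s.mean(0).round(4),"circ",round(a,1),round(b,1),round(r,1))
s=sense();print(s["time_s"],s["tcp_pos"].round(4),s["gripper_width"])
c=capture("side");ww=cloud(c)
k=(np.hypot(ww[...,0]-.4505,ww[...,1]+.1594)<.04)&(ww[...,2]>.03)
if k.any(): s=ww[k];print("flask side",len(s),s.mean(0),s.max(0),s.min(0))
E
python3 meas.py
```

```text
tall 1591 mean [0.6542 0.0492 0.1425] circ 654.4 50.0 17.8
wide 5219 mean [ 0.6431 -0.0423  0.1392] circ 643.1 -41.8 27.5
14.65 [0.654  0.0502 0.1793] 0.804407412040532
flask side 424 [ 0.45176018 -0.14667789  0.06444882] [ 0.47862313 -0.12888268  0.11027619] [ 0.42571398 -0.17136355  0.03013641]
```

Flask stands in its bay (top 0.109). The tall bottle is at (0.654, 0.050), right under the tool. Descending 68.5 mm onto its cap.

>>> play_rows(steps=[{"ax": 0, "ay": 0, "az": 0, "dx": 0, "dy": 0, "dz": 14, "claw": 70}, {"ax": 0, "ay": 0, "az": 0, "dx": 0, "dy": 0, "dz": 14, "claw": 70}, {"ax": 0, "ay": 0, "az": 0, "dx": 0, "dy": 0, "dz": 14, "claw": 70}, {"ax": 0, "ay": 0, "az": 0, "dx": 0, "dy": 0, "dz": 14, "claw": 70}, {"ax": 0, "ay": 0, "az": 0, "dx": 0, "dy": 0, "dz": 8, "claw": 70}, {"ax": 0, "ay": 0, "az": 0, "dx": 0, "dy": 0, "dz": 4.5, "claw": 70}, {"ax": 0, "ay": 0, "az": 0, "dx": 0, "dy": 0, "dz": 0, "claw": 70}, {"ax": 0, "ay": 0, "az": 0, "dx": 0, "dy": 0, "dz": 0, "claw": 70}, {"ax": 0, "ay": 0, "az": 0, "dx": 0, "dy": 0, "dz": 0, "claw": 70}])

```text
time_s: 15.6
tcp_pos: [0.6551, 0.0505, 0.1121]
ee_rot: [[-0.094, -0.996, 0.002], [-0.996, 0.094, 0.0], [-0.0, -0.002, -1.0]]
wrist_force: [0.5, -0.4, 0.5]
gripper_width: 0.806
gripper_force: 0.0
```

>>> play_rows(steps=[{"ax": 0, "ay": 0, "az": 0, "dx": 0, "dy": 0, "dz": 0, "claw": 50}, {"ax": 0, "ay": 0, "az": 0, "dx": 0, "dy": 0, "dz": 0, "claw": 42}, {"ax": 0, "ay": 0, "az": 0, "dx": 0, "dy": 0, "dz": 0, "claw": 38}, {"ax": 0, "ay": 0, "az": 0, "dx": 0, "dy": 0, "dz": 0, "claw": 32}, {"ax": 0, "ay": 0, "az": 0, "dx": 0, "dy": 0, "dz": 0, "claw": 15}, {"ax": 0, "ay": 0, "az": 0, "dx": 0, "dy": 0, "dz": 0, "claw": 0}, {"ax": 0, "ay": 0, "az": 0, "dx": 0, "dy": 0, "dz": 0, "claw": 0}, {"ax": 0, "ay": 0, "az": 0, "dx": 0, "dy": 0, "dz": 0, "claw": 0}, {"ax": 0, "ay": 0, "az": 0, "dx": 0, "dy": 0, "dz": 0, "claw": 0}])

```text
time_s: 16.5
tcp_pos: [0.6544, 0.0504, 0.1112]
ee_rot: [[-0.094, -0.996, -0.0], [-0.996, 0.094, -0.0], [0.0, 0.0, -1.0]]
wrist_force: [0.3, -0.9, 1.3]
gripper_width: 0.399
gripper_force: 30.0
```

>>> play_rows(steps=[{"ax": 0, "ay": 0, "az": 0, "dx": 0, "dy": 0, "dz": -6, "claw": 0}, {"ax": 0, "ay": 0, "az": 0, "dx": 0, "dy": 0, "dz": -12, "claw": 0}, {"ax": 0, "ay": 0, "az": 0, "dx": 0, "dy": 0, "dz": -12, "claw": 0}, {"ax": 0, "ay": 0, "az": 0, "dx": 0, "dy": 0, "dz": -12, "claw": 0}, {"ax": 0, "ay": 0, "az": 0, "dx": 0, "dy": 0, "dz": -8, "claw": 0}, {"ax": 0, "ay": 0, "az": 0, "dx": 1, "dy": 10, "dz": 0, "claw": 0}, {"ax": 0, "ay": 0, "az": 0, "dx": 2, "dy": 20, "dz": 0, "claw": 0}, {"ax": 0, "ay": 0, "az": 0, "dx": 2, "dy": 20, "dz": 0, "claw": 0}, {"ax": 0, "ay": 0, "az": 0, "dx": 2, "dy": 20, "dz": 0, "claw": 0}, {"ax": 0, "ay": 0, "az": 0, "dx": 2, "dy": 20, "dz": 0, "claw": 0}, {"ax": 0, "ay": 0, "az": 0, "dx": 2, "dy": 20, "dz": 0, "claw": 0}, {"ax": 0, "ay": 0, "az": 0, "dx": 2, "dy": 20, "dz": 0, "claw": 0}, {"ax": 0, "ay": 0, "az": 0, "dx": 2, "dy": 20, "dz": 0, "claw": 0}, {"ax": 0, "ay": 0, "az": 0, "dx": 1.8, "dy": 20, "dz": 0, "claw": 0}, {"ax": 0, "ay": 0, "az": 0, "dx": 1, "dy": 19, "dz": 0, "claw": 0}])

```text
time_s: 18.0
tcp_pos: [0.4626, 0.05, 0.1609]
ee_rot: [[-0.094, -0.996, -0.001], [-0.996, 0.094, -0.0], [0.0, 0.001, -1.0]]
wrist_force: [-0.1, -0.0, -1.1]
gripper_width: 0.399
gripper_force: 30.0
```

>>> play_rows(steps=[{"ax": 0, "ay": 0, "az": 0, "dx": 12.2, "dy": -0.3, "dz": 0, "claw": 0}, {"ax": 0, "ay": 0, "az": 0, "dx": 20, "dy": -0.5, "dz": 0, "claw": 0}, {"ax": 0, "ay": 0, "az": 0, "dx": 20, "dy": -0.5, "dz": 0, "claw": 0}, {"ax": 0, "ay": 0, "az": 0, "dx": 20, "dy": -0.5, "dz": 0, "claw": 0}, {"ax": 0, "ay": 0, "az": 0, "dx": 20, "dy": -0.5, "dz": 0, "claw": 0}, {"ax": 0, "ay": 0, "az": 0, "dx": 20, "dy": -0.5, "dz": 0, "claw": 0}, {"ax": 0, "ay": 0, "az": 0, "dx": 10, "dy": -0.3, "dz": 0, "claw": 0}, {"ax": 0, "ay": 0, "az": 0, "dx": 0, "dy": 0, "dz": 0, "claw": 0}, {"ax": 0, "ay": 0, "az": 0, "dx": 0, "dy": 0, "dz": 0, "claw": 0}, {"ax": 0, "ay": 0, "az": 0, "dx": 0, "dy": 0, "dz": 0, "claw": 0}])

```text
time_s: 19.0
tcp_pos: [0.4565, -0.071, 0.1612]
ee_rot: [[-0.093, -0.996, 0.0], [-0.996, 0.093, 0.0], [-0.0, -0.0, -1.0]]
wrist_force: [-0.0, 0.7, -1.9]
gripper_width: 0.398
gripper_force: 30.0
```

>>> play_rows(steps=[{"ax": 0, "ay": 0, "az": 0, "dx": 0.5, "dy": 0.5, "dz": 12, "claw": 0}, {"ax": 0, "ay": 0, "az": 0, "dx": 0, "dy": 0, "dz": 12, "claw": 0}, {"ax": 0, "ay": 0, "az": 0, "dx": 0, "dy": 0, "dz": 12, "claw": 0}, {"ax": 0, "ay": 0, "az": 0, "dx": 0, "dy": 0, "dz": 10, "claw": 0}, {"ax": 0, "ay": 0, "az": 0, "dx": 0, "dy": 0, "dz": 5, "claw": 0}, {"ax": 0, "ay": 0, "az": 0, "dx": 0, "dy": 0, "dz": 2, "claw": 0}, {"ax": 0, "ay": 0, "az": 0, "dx": 0, "dy": 0, "dz": 2, "claw": 0}, {"ax": 0, "ay": 0, "az": 0, "dx": 0, "dy": 0, "dz": 0, "claw": 0}, {"ax": 0, "ay": 0, "az": 0, "dx": 0, "dy": 0, "dz": 0, "claw": 0}, {"ax": 0, "ay": 0, "az": 0, "dx": 0, "dy": 0, "dz": 0, "claw": 0}, {"ax": 0, "ay": 0, "az": 0, "dx": 0, "dy": 0, "dz": 0, "claw": 0}])

```text
time_s: 20.1
tcp_pos: [0.4559, -0.072, 0.1065]
ee_rot: [[-0.094, -0.996, 0.001], [-0.996, 0.094, 0.0], [-0.0, -0.001, -1.0]]
wrist_force: [-0.3, -0.3, -1.6]
gripper_width: 0.393
gripper_force: 30.0
```

>>> play_rows(steps=[{"ax": 0, "ay": 0, "az": 0, "dx": 0, "dy": 0, "dz": 1.2, "claw": 0}, {"ax": 0, "ay": 0, "az": 0, "dx": 0, "dy": 0, "dz": 0, "claw": 0}, {"ax": 0, "ay": 0, "az": 0, "dx": 0, "dy": 0, "dz": 0, "claw": 40}, {"ax": 0, "ay": 0, "az": 0, "dx": 0, "dy": 0, "dz": 0, "claw": 60}, {"ax": 0, "ay": 0, "az": 0, "dx": 0, "dy": 0, "dz": 0, "claw": 84}, {"ax": 0, "ay": 0, "az": 0, "dx": 0, "dy": 0, "dz": 0, "claw": 84}, {"ax": 0, "ay": 0, "az": 0, "dx": 0, "dy": 0, "dz": 0, "claw": 84}, {"ax": 0, "ay": 0, "az": 0, "dx": 0, "dy": 0, "dz": -15, "claw": 84}, {"ax": 0, "ay": 0, "az": 0, "dx": 0, "dy": 0, "dz": -20, "claw": 84}, {"ax": 0, "ay": 0, "az": 0, "dx": 0, "dy": 0, "dz": -20, "claw": 84}, {"ax": 0, "ay": 0, "az": 0, "dx": 0, "dy": 0, "dz": -20, "claw": 84}])

```text
time_s: 21.2
tcp_pos: [0.4556, -0.072, 0.1808]
ee_rot: [[-0.094, -0.996, -0.0], [-0.996, 0.094, -0.0], [0.0, 0.0, -1.0]]
wrist_force: [0.2, 0.3, -0.7]
gripper_width: 0.954
gripper_force: 0.0
```

>>> play_rows(steps=[{"ax": 0, "ay": 0, "az": 0, "dx": -5.2, "dy": -20.4, "dz": 0, "claw": 84}, {"ax": 0, "ay": 0, "az": 0, "dx": -5.2, "dy": -20.4, "dz": 0, "claw": 84}, {"ax": 0, "ay": 0, "az": 0, "dx": -5.2, "dy": -20.4, "dz": 0, "claw": 84}, {"ax": 0, "ay": 0, "az": 0, "dx": -5.2, "dy": -20.4, "dz": 0, "claw": 84}, {"ax": 0, "ay": 0, "az": 0, "dx": -5.2, "dy": -20.4, "dz": 0, "claw": 84}, {"ax": 0, "ay": 0, "az": 0, "dx": -5.2, "dy": -20.4, "dz": 0, "claw": 84}, {"ax": 0, "ay": 0, "az": 0, "dx": -5.2, "dy": -20.4, "dz": 0, "claw": 84}, {"ax": 0, "ay": 0, "az": 0, "dx": -5.2, "dy": -20.4, "dz": 0, "claw": 84}, {"ax": 0, "ay": 0, "az": 0, "dx": -5.2, "dy": -20.4, "dz": 0, "claw": 84}, {"ax": 0, "ay": 0, "az": 0, "dx": 0, "dy": 0, "dz": 0, "claw": 84}, {"ax": 0, "ay": 0, "az": 0, "dx": 0, "dy": 0, "dz": 0, "claw": 84}])

```text
time_s: 22.3
tcp_pos: [0.6425, -0.0426, 0.1793]
ee_rot: [[-0.094, -0.996, -0.002], [-0.996, 0.094, -0.0], [0.0, 0.002, -1.0]]
wrist_force: [-0.3, -0.2, 1.2]
gripper_width: 0.966
gripper_force: 0.0
```

```bash
python3 meas.py
```

```text
wide 3670 mean [ 0.6429 -0.0433  0.1391] circ 642.9 -42.1 27.4
short 1461 mean [ 0.6377 -0.1283  0.1279] circ 637.7 -128.3 15.5
flask_in 558 mean [ 0.4483 -0.1592  0.1067] circ 451.0 -158.6 13.9
22.35 [ 0.6422 -0.0427  0.1796] 0.9658481113437933
flask side 275 [ 0.45267701 -0.1526199   0.07534554] [ 0.47829928 -0.13917988  0.10995678] [ 0.42555498 -0.17309282  0.0301269 ]
```

Flask top is at its bay centre. Wide cap bottle is at (0.643, -0.042), short at (0.638, -0.128). Down 73 mm on the blue cap.

>>> play_rows(steps=[{"ax": 0, "ay": 0, "az": 0, "dx": -0.6, "dy": -0.6, "dz": 14, "claw": 84}, {"ax": 0, "ay": 0, "az": 0, "dx": 0, "dy": 0, "dz": 14, "claw": 84}, {"ax": 0, "ay": 0, "az": 0, "dx": 0, "dy": 0, "dz": 14, "claw": 84}, {"ax": 0, "ay": 0, "az": 0, "dx": 0, "dy": 0, "dz": 14, "claw": 84}, {"ax": 0, "ay": 0, "az": 0, "dx": 0, "dy": 0, "dz": 10, "claw": 84}, {"ax": 0, "ay": 0, "az": 0, "dx": 0, "dy": 0, "dz": 7, "claw": 84}, {"ax": 0, "ay": 0, "az": 0, "dx": 0, "dy": 0, "dz": 0, "claw": 84}, {"ax": 0, "ay": 0, "az": 0, "dx": 0, "dy": 0, "dz": 0, "claw": 84}, {"ax": 0, "ay": 0, "az": 0, "dx": 0, "dy": 0, "dz": 0, "claw": 84}])

```text
time_s: 23.3
tcp_pos: [0.6442, -0.0421, 0.1079]
ee_rot: [[-0.094, -0.996, 0.002], [-0.996, 0.094, 0.0], [-0.0, -0.002, -1.0]]
wrist_force: [0.6, -0.0, -0.4]
gripper_width: 0.963
gripper_force: 0.0
```

>>> play_rows(steps=[{"ax": 0, "ay": 0, "az": 0, "dx": 0, "dy": 0, "dz": 0, "claw": 68}, {"ax": 0, "ay": 0, "az": 0, "dx": 0, "dy": 0, "dz": 0, "claw": 61}, {"ax": 0, "ay": 0, "az": 0, "dx": 0, "dy": 0, "dz": 0, "claw": 57}, {"ax": 0, "ay": 0, "az": 0, "dx": 0, "dy": 0, "dz": 0, "claw": 50}, {"ax": 0, "ay": 0, "az": 0, "dx": 0, "dy": 0, "dz": 0, "claw": 30}, {"ax": 0, "ay": 0, "az": 0, "dx": 0, "dy": 0, "dz": 0, "claw": 0}, {"ax": 0, "ay": 0, "az": 0, "dx": 0, "dy": 0, "dz": 0, "claw": 0}, {"ax": 0, "ay": 0, "az": 0, "dx": 0, "dy": 0, "dz": 0, "claw": 0}, {"ax": 0, "ay": 0, "az": 0, "dx": 0, "dy": 0, "dz": 0, "claw": 0}])

```text
time_s: 24.2
tcp_pos: [0.6434, -0.0421, 0.1071]
ee_rot: [[-0.094, -0.996, -0.0], [-0.996, 0.094, -0.0], [0.0, 0.0, -1.0]]
wrist_force: [-1.3, -0.2, 1.5]
gripper_width: 0.625
gripper_force: 30.0
```

>>> play_rows(steps=[{"ax": 0, "ay": 0, "az": 0, "dx": 0, "dy": 0, "dz": -6, "claw": 0}, {"ax": 0, "ay": 0, "az": 0, "dx": 0, "dy": 0, "dz": -12, "claw": 0}, {"ax": 0, "ay": 0, "az": 0, "dx": 0, "dy": 0, "dz": -12, "claw": 0}, {"ax": 0, "ay": 0, "az": 0, "dx": 0, "dy": 0, "dz": -12, "claw": 0}, {"ax": 0, "ay": 0, "az": 0, "dx": 0, "dy": 0, "dz": -8, "claw": 0}, {"ax": 0, "ay": 0, "az": 0, "dx": -10, "dy": 1, "dz": 0, "claw": 0}, {"ax": 0, "ay": 0, "az": 0, "dx": -19, "dy": 2, "dz": 0, "claw": 0}, {"ax": 0, "ay": 0, "az": 0, "dx": -19, "dy": 2, "dz": 0, "claw": 0}, {"ax": 0, "ay": 0, "az": 0, "dx": -10, "dy": 0.5, "dz": 0, "claw": 0}])

```text
time_s: 25.1
tcp_pos: [0.6432, 0.019, 0.1563]
ee_rot: [[-0.092, -0.996, -0.001], [-0.996, 0.092, 0.0], [-0.0, 0.001, -1.0]]
wrist_force: [0.7, 0.4, -2.6]
gripper_width: 0.619
gripper_force: 30.0
```

>>> play_rows(steps=[{"ax": 0, "ay": 0, "az": 0, "dx": 1, "dy": 10, "dz": 0, "claw": 0}, {"ax": 0, "ay": 0, "az": 0, "dx": 1.9, "dy": 20, "dz": 0, "claw": 0}, {"ax": 0, "ay": 0, "az": 0, "dx": 1.9, "dy": 20, "dz": 0, "claw": 0}, {"ax": 0, "ay": 0, "az": 0, "dx": 1.9, "dy": 20, "dz": 0, "claw": 0}, {"ax": 0, "ay": 0, "az": 0, "dx": 1.9, "dy": 20, "dz": 0, "claw": 0}, {"ax": 0, "ay": 0, "az": 0, "dx": 1.9, "dy": 20, "dz": 0, "claw": 0}, {"ax": 0, "ay": 0, "az": 0, "dx": 1.9, "dy": 20, "dz": 0, "claw": 0}, {"ax": 0, "ay": 0, "az": 0, "dx": 1.9, "dy": 20, "dz": 0, "claw": 0}, {"ax": 0, "ay": 0, "az": 0, "dx": 1.8, "dy": 19, "dz": 0, "claw": 0}, {"ax": 0, "ay": 0, "az": 0, "dx": 1, "dy": 11.6, "dz": 0, "claw": 0}, {"ax": 0, "ay": 0, "az": 0, "dx": 0, "dy": 0, "dz": 0, "claw": 0}, {"ax": 0, "ay": 0, "az": 0, "dx": 0, "dy": 0, "dz": 0, "claw": 0}, {"ax": 0, "ay": 0, "az": 0, "dx": 0, "dy": 0, "dz": 0, "claw": 0}])

```text
time_s: 26.4
tcp_pos: [0.4632, 0.0163, 0.1572]
ee_rot: [[-0.094, -0.996, 0.001], [-0.996, 0.094, 0.0], [-0.0, -0.001, -1.0]]
wrist_force: [-0.5, 0.1, -2.5]
gripper_width: 0.624
gripper_force: 30.0
```

>>> play_rows(steps=[{"ax": 0, "ay": 0, "az": 0, "dx": 0, "dy": 1, "dz": 12, "claw": 0}, {"ax": 0, "ay": 0, "az": 0, "dx": 0, "dy": 0, "dz": 12, "claw": 0}, {"ax": 0, "ay": 0, "az": 0, "dx": 0, "dy": 0, "dz": 12, "claw": 0}, {"ax": 0, "ay": 0, "az": 0, "dx": 0, "dy": 0, "dz": 10, "claw": 0}, {"ax": 0, "ay": 0, "az": 0, "dx": 0, "dy": 0, "dz": 5, "claw": 0}, {"ax": 0, "ay": 0, "az": 0, "dx": 0, "dy": 0, "dz": 2, "claw": 0}, {"ax": 0, "ay": 0, "az": 0, "dx": 0, "dy": 0, "dz": 2, "claw": 0}, {"ax": 0, "ay": 0, "az": 0, "dx": 0, "dy": 0, "dz": 0, "claw": 0}, {"ax": 0, "ay": 0, "az": 0, "dx": 0, "dy": 0, "dz": 0, "claw": 0}, {"ax": 0, "ay": 0, "az": 0, "dx": 0, "dy": 0, "dz": 0, "claw": 0}, {"ax": 0, "ay": 0, "az": 0, "dx": 0, "dy": 0, "dz": 0, "claw": 0}])

```text
time_s: 27.5
tcp_pos: [0.4613, 0.0163, 0.1023]
ee_rot: [[-0.094, -0.996, 0.001], [-0.996, 0.094, 0.0], [-0.0, -0.001, -1.0]]
wrist_force: [-0.4, 0.3, -3.1]
gripper_width: 0.625
gripper_force: 30.0
```

>>> play_rows(steps=[{"ax": 0, "ay": 0, "az": 0, "dx": 0, "dy": 0, "dz": 1.2, "claw": 0}, {"ax": 0, "ay": 0, "az": 0, "dx": 0, "dy": 0, "dz": 0, "claw": 0}, {"ax": 0, "ay": 0, "az": 0, "dx": 0, "dy": 0, "dz": 0, "claw": 60}, {"ax": 0, "ay": 0, "az": 0, "dx": 0, "dy": 0, "dz": 0, "claw": 80}, {"ax": 0, "ay": 0, "az": 0, "dx": 0, "dy": 0, "dz": 0, "claw": 80}, {"ax": 0, "ay": 0, "az": 0, "dx": 0, "dy": 0, "dz": 0, "claw": 80}, {"ax": 0, "ay": 0, "az": 0, "dx": 0, "dy": 0, "dz": 0, "claw": 80}, {"ax": 0, "ay": 0, "az": 0, "dx": 0, "dy": 0, "dz": -15, "claw": 80}, {"ax": 0, "ay": 0, "az": 0, "dx": 0, "dy": 0, "dz": -20, "claw": 80}, {"ax": 0, "ay": 0, "az": 0, "dx": 0, "dy": 0, "dz": -20, "claw": 80}, {"ax": 0, "ay": 0, "az": 0, "dx": 0, "dy": 0, "dz": -25, "claw": 80}])

```text
time_s: 28.6
tcp_pos: [0.4606, 0.016, 0.1811]
ee_rot: [[-0.094, -0.996, -0.002], [-0.996, 0.094, -0.0], [0.001, 0.001, -1.0]]
wrist_force: [0.3, -0.9, -0.4]
gripper_width: 0.913
gripper_force: 0.0
```

>>> play_rows(steps=[{"ax": 0, "ay": 0, "az": 0, "dx": 12.7, "dy": -18.9, "dz": 0, "claw": 70}, {"ax": 0, "ay": 0, "az": 0, "dx": 12.7, "dy": -18.9, "dz": 0, "claw": 70}, {"ax": 0, "ay": 0, "az": 0, "dx": 12.7, "dy": -18.9, "dz": 0, "claw": 70}, {"ax": 0, "ay": 0, "az": 0, "dx": 12.7, "dy": -18.9, "dz": 0, "claw": 70}, {"ax": 0, "ay": 0, "az": 0, "dx": 12.7, "dy": -18.9, "dz": 0, "claw": 70}, {"ax": 0, "ay": 0, "az": 0, "dx": 12.7, "dy": -18.9, "dz": 0, "claw": 70}, {"ax": 0, "ay": 0, "az": 0, "dx": 12.7, "dy": -18.9, "dz": 0, "claw": 70}, {"ax": 0, "ay": 0, "az": 0, "dx": 12.7, "dy": -18.9, "dz": 0, "claw": 70}, {"ax": 0, "ay": 0, "az": 0, "dx": 12.7, "dy": -18.9, "dz": 0, "claw": 70}, {"ax": 0, "ay": 0, "az": 0, "dx": 12.7, "dy": -18.9, "dz": 0, "claw": 70}, {"ax": 0, "ay": 0, "az": 0, "dx": 0, "dy": 0, "dz": 0, "claw": 70}, {"ax": 0, "ay": 0, "az": 0, "dx": 0, "dy": 0, "dz": 0, "claw": 70}])

```text
time_s: 29.8
tcp_pos: [0.6372, -0.1282, 0.1801]
ee_rot: [[-0.095, -0.996, -0.001], [-0.996, 0.095, 0.0], [-0.0, 0.001, -1.0]]
wrist_force: [0.6, 0.2, 0.5]
gripper_width: 0.803
gripper_force: 0.0
```

```bash
python3 meas.py
```

```text
short 1097 mean [ 0.6375 -0.1292  0.1278] circ 637.6 -128.4 15.6
flask_in 397 mean [ 0.4485 -0.158   0.1066] circ 451.1 -159.2 13.9
29.85 [ 0.6369 -0.1279  0.1804] 0.8055577384555508
flask side 275 [ 0.45255677 -0.15257292  0.07564903] [ 0.47800854 -0.13989129  0.11149816] [ 0.42566363 -0.17483413  0.0301206 ]
```

>>> play_rows(steps=[{"ax": 0, "ay": 0, "az": 0, "dx": 0, "dy": -0.5, "dz": 15, "claw": 70}, {"ax": 0, "ay": 0, "az": 0, "dx": 0, "dy": 0, "dz": 15, "claw": 70}, {"ax": 0, "ay": 0, "az": 0, "dx": 0, "dy": 0, "dz": 15, "claw": 70}, {"ax": 0, "ay": 0, "az": 0, "dx": 0, "dy": 0, "dz": 15, "claw": 70}, {"ax": 0, "ay": 0, "az": 0, "dx": 0, "dy": 0, "dz": 15, "claw": 70}, {"ax": 0, "ay": 0, "az": 0, "dx": 0, "dy": 0, "dz": 8.5, "claw": 70}, {"ax": 0, "ay": 0, "az": 0, "dx": 0, "dy": 0, "dz": 0, "claw": 70}, {"ax": 0, "ay": 0, "az": 0, "dx": 0, "dy": 0, "dz": 0, "claw": 70}, {"ax": 0, "ay": 0, "az": 0, "dx": 0, "dy": 0, "dz": 0, "claw": 70}])

```text
time_s: 30.8
tcp_pos: [0.6386, -0.128, 0.0985]
ee_rot: [[-0.094, -0.996, 0.002], [-0.996, 0.094, -0.0], [-0.0, -0.002, -1.0]]
wrist_force: [-0.7, -0.2, 0.6]
gripper_width: 0.802
gripper_force: 0.0
```

>>> play_rows(steps=[{"ax": 0, "ay": 0, "az": 0, "dx": 0, "dy": 0, "dz": 0, "claw": 48}, {"ax": 0, "ay": 0, "az": 0, "dx": 0, "dy": 0, "dz": 0, "claw": 39}, {"ax": 0, "ay": 0, "az": 0, "dx": 0, "dy": 0, "dz": 0, "claw": 34}, {"ax": 0, "ay": 0, "az": 0, "dx": 0, "dy": 0, "dz": 0, "claw": 28}, {"ax": 0, "ay": 0, "az": 0, "dx": 0, "dy": 0, "dz": 0, "claw": 15}, {"ax": 0, "ay": 0, "az": 0, "dx": 0, "dy": 0, "dz": 0, "claw": 0}, {"ax": 0, "ay": 0, "az": 0, "dx": 0, "dy": 0, "dz": 0, "claw": 0}, {"ax": 0, "ay": 0, "az": 0, "dx": 0, "dy": 0, "dz": 0, "claw": 0}, {"ax": 0, "ay": 0, "az": 0, "dx": 0, "dy": 0, "dz": 0, "claw": 0}])

```text
time_s: 31.7
tcp_pos: [0.6377, -0.1281, 0.0973]
ee_rot: [[-0.094, -0.996, -0.001], [-0.996, 0.094, 0.0], [0.0, 0.001, -1.0]]
wrist_force: [-1.2, 0.1, 0.6]
gripper_width: 0.351
gripper_force: 30.0
```

>>> play_rows(steps=[{"ax": 0, "ay": 0, "az": 0, "dx": 0, "dy": 0, "dz": -6, "claw": 0}, {"ax": 0, "ay": 0, "az": 0, "dx": 0, "dy": 0, "dz": -12, "claw": 0}, {"ax": 0, "ay": 0, "az": 0, "dx": 0, "dy": 0, "dz": -12, "claw": 0}, {"ax": 0, "ay": 0, "az": 0, "dx": 0, "dy": 0, "dz": -12, "claw": 0}, {"ax": 0, "ay": 0, "az": 0, "dx": 0, "dy": 0, "dz": -8, "claw": 0}, {"ax": 0, "ay": 0, "az": 0, "dx": -10, "dy": 1, "dz": 0, "claw": 0}, {"ax": 0, "ay": 0, "az": 0, "dx": -20, "dy": 1.9, "dz": 0, "claw": 0}, {"ax": 0, "ay": 0, "az": 0, "dx": -20, "dy": 1.9, "dz": 0, "claw": 0}, {"ax": 0, "ay": 0, "az": 0, "dx": -20, "dy": 1.9, "dz": 0, "claw": 0}, {"ax": 0, "ay": 0, "az": 0, "dx": -20, "dy": 1.9, "dz": 0, "claw": 0}, {"ax": 0, "ay": 0, "az": 0, "dx": -20, "dy": 1.9, "dz": 0, "claw": 0}, {"ax": 0, "ay": 0, "az": 0, "dx": -20, "dy": 1.9, "dz": 0, "claw": 0}, {"ax": 0, "ay": 0, "az": 0, "dx": -20, "dy": 1.9, "dz": 0, "claw": 0}, {"ax": 0, "ay": 0, "az": 0, "dx": -20, "dy": 1.9, "dz": 0, "claw": 0}, {"ax": 0, "ay": 0, "az": 0, "dx": -20, "dy": 1.9, "dz": 0, "claw": 0}, {"ax": 0, "ay": 0, "az": 0, "dx": -20, "dy": 1.9, "dz": 0, "claw": 0}, {"ax": 0, "ay": 0, "az": 0, "dx": -21, "dy": 2, "dz": 0, "claw": 0}])

```text
time_s: 33.4
tcp_pos: [0.637, 0.1054, 0.1468]
ee_rot: [[-0.094, -0.996, -0.001], [-0.996, 0.094, -0.0], [0.0, 0.001, -1.0]]
wrist_force: [0.1, -0.0, -1.5]
gripper_width: 0.353
gripper_force: 29.9
```

>>> play_rows(steps=[{"ax": 0, "ay": 0, "az": 0, "dx": 1, "dy": 10, "dz": 0, "claw": 0}, {"ax": 0, "ay": 0, "az": 0, "dx": 1.9, "dy": 20, "dz": 0, "claw": 0}, {"ax": 0, "ay": 0, "az": 0, "dx": 1.9, "dy": 20, "dz": 0, "claw": 0}, {"ax": 0, "ay": 0, "az": 0, "dx": 1.9, "dy": 20, "dz": 0, "claw": 0}, {"ax": 0, "ay": 0, "az": 0, "dx": 1.9, "dy": 20, "dz": 0, "claw": 0}, {"ax": 0, "ay": 0, "az": 0, "dx": 1.9, "dy": 20, "dz": 0, "claw": 0}, {"ax": 0, "ay": 0, "az": 0, "dx": 1.9, "dy": 20, "dz": 0, "claw": 0}, {"ax": 0, "ay": 0, "az": 0, "dx": 1.9, "dy": 20, "dz": 0, "claw": 0}, {"ax": 0, "ay": 0, "az": 0, "dx": 1.7, "dy": 19.5, "dz": 0, "claw": 0}, {"ax": 0, "ay": 0, "az": 0, "dx": 0, "dy": 0, "dz": 0, "claw": 0}, {"ax": 0, "ay": 0, "az": 0, "dx": 0, "dy": 0, "dz": 0, "claw": 0}, {"ax": 0, "ay": 0, "az": 0, "dx": 0, "dy": 0, "dz": 0, "claw": 0}])

```text
time_s: 34.6
tcp_pos: [0.4681, 0.1042, 0.1476]
ee_rot: [[-0.094, -0.996, 0.001], [-0.996, 0.094, 0.0], [-0.0, -0.001, -1.0]]
wrist_force: [0.3, 0.1, -2.3]
gripper_width: 0.349
gripper_force: 29.9
```

>>> play_rows(steps=[{"ax": 0, "ay": 0, "az": 0, "dx": 0, "dy": 0, "dz": 12, "claw": 0}, {"ax": 0, "ay": 0, "az": 0, "dx": 0, "dy": 0, "dz": 12, "claw": 0}, {"ax": 0, "ay": 0, "az": 0, "dx": 0, "dy": 0, "dz": 12, "claw": 0}, {"ax": 0, "ay": 0, "az": 0, "dx": 0, "dy": 0, "dz": 10, "claw": 0}, {"ax": 0, "ay": 0, "az": 0, "dx": 0, "dy": 0, "dz": 5, "claw": 0}, {"ax": 0, "ay": 0, "az": 0, "dx": 0, "dy": 0, "dz": 2, "claw": 0}, {"ax": 0, "ay": 0, "az": 0, "dx": 0, "dy": 0, "dz": 2, "claw": 0}, {"ax": 0, "ay": 0, "az": 0, "dx": 0, "dy": 0, "dz": 0, "claw": 0}, {"ax": 0, "ay": 0, "az": 0, "dx": 0, "dy": 0, "dz": 0, "claw": 0}, {"ax": 0, "ay": 0, "az": 0, "dx": 0, "dy": 0, "dz": 0, "claw": 0}, {"ax": 0, "ay": 0, "az": 0, "dx": 0, "dy": 0, "dz": 0, "claw": 0}])

```text
time_s: 35.7
tcp_pos: [0.4676, 0.1041, 0.0926]
ee_rot: [[-0.094, -0.996, 0.001], [-0.996, 0.094, 0.0], [-0.0, -0.001, -1.0]]
wrist_force: [0.8, -0.1, -3.7]
gripper_width: 0.348
gripper_force: 29.9
```

Releasing, then rising well clear for the final look.

>>> play_rows(steps=[{"ax": 0, "ay": 0, "az": 0, "dx": 0, "dy": 0, "dz": 1.2, "claw": 0}, {"ax": 0, "ay": 0, "az": 0, "dx": 0, "dy": 0, "dz": 0, "claw": 0}, {"ax": 0, "ay": 0, "az": 0, "dx": 0, "dy": 0, "dz": 0, "claw": 40}, {"ax": 0, "ay": 0, "az": 0, "dx": 0, "dy": 0, "dz": 0, "claw": 60}, {"ax": 0, "ay": 0, "az": 0, "dx": 0, "dy": 0, "dz": 0, "claw": 70}, {"ax": 0, "ay": 0, "az": 0, "dx": 0, "dy": 0, "dz": 0, "claw": 70}, {"ax": 0, "ay": 0, "az": 0, "dx": 0, "dy": 0, "dz": 0, "claw": 70}, {"ax": 0, "ay": 0, "az": 0, "dx": 0, "dy": 0, "dz": -15, "claw": 70}, {"ax": 0, "ay": 0, "az": 0, "dx": 0, "dy": 0, "dz": -20, "claw": 70}, {"ax": 0, "ay": 0, "az": 0, "dx": 0, "dy": 0, "dz": -25, "claw": 70}, {"ax": 0, "ay": 0, "az": 0, "dx": 0, "dy": 0, "dz": -25, "claw": 70}, {"ax": 0, "ay": 0, "az": 0, "dx": 0, "dy": 0, "dz": -25, "claw": 70}, {"ax": 0, "ay": 0, "az": 0, "dx": 0, "dy": 0, "dz": -25, "claw": 70}, {"ax": 0, "ay": 0, "az": 0, "dx": 0, "dy": 0, "dz": -25, "claw": 70}])

```text
time_s: 37.1
tcp_pos: [0.4672, 0.1039, 0.2523]
ee_rot: [[-0.094, -0.996, 0.0], [-0.996, 0.094, 0.0], [-0.0, -0.0, -1.0]]
wrist_force: [0.5, -0.1, -0.8]
gripper_width: 0.804
gripper_force: 0.0
```

>>> play_rows(steps=[{"ax": 0, "ay": 0, "az": 0, "dx": -20, "dy": 0, "dz": 0, "claw": 70}, {"ax": 0, "ay": 0, "az": 0, "dx": -20, "dy": 0, "dz": 0, "claw": 70}, {"ax": 0, "ay": 0, "az": 0, "dx": -20, "dy": 0, "dz": 0, "claw": 70}, {"ax": 0, "ay": 0, "az": 0, "dx": -20, "dy": 0, "dz": 0, "claw": 70}, {"ax": 0, "ay": 0, "az": 0, "dx": -20, "dy": 0, "dz": 0, "claw": 70}, {"ax": 0, "ay": 0, "az": 0, "dx": 0, "dy": 0, "dz": 0, "claw": 70}, {"ax": 0, "ay": 0, "az": 0, "dx": 0, "dy": 0, "dz": 0, "claw": 70}])

```text
time_s: 37.8
tcp_pos: [0.4767, 0.2038, 0.2509]
ee_rot: [[-0.093, -0.996, -0.001], [-0.996, 0.093, -0.001], [0.001, 0.001, -1.0]]
wrist_force: [-0.6, -0.0, 0.4]
gripper_width: 0.803
gripper_force: 0.0
```

Run:
```python
from ray import *
from station import *
c=capture("wrist");c2=capture("scene")
cv2.imwrite("pics/fin.png",np.hstack([cv2.resize(c["frame"],(400,300)),cv2.resize(c2["frame"],(400,300))]))
C=np.array([.459,-.0276]);a=np.radians(-3.68);R=np.array([[np.cos(a),-np.sin(a)],[np.sin(a),np.cos(a)]])
for n,k,h in(("flask",-.132,.108),("tall",-.044,.137),("wide",.044,.133),("short",.132,.122)):
    p=C+R@[0,k]
    for nm,cc in(("wrist",c),("scene",c2)):
        w=cloud(cc);s=w[(np.hypot(w[...,0]-p[0],w[...,1]-p[1])<.035)&(abs(w[...,2]-h)<.005)]
        if len(s)<10: continue
        (x,y),r=cv2.minEnclosingCircle((s[:,:2]*1000).astype(np.float32))
        print(n,nm,len(s),"own",(1000*(R.T@(np.array([x,y])/1000-C))).round(1),"want y",k*1000,"r",round(r,1),"z",np.percentile(s[:,2],90).round(4))
print(sense()["time_s"])
```

```text
flask scene 57 own [  -1.2 -130.9] want y -132.0 r 13.5 z 0.1093
tall scene 190 own [ -1.7 -44.4] want y -44.0 r 18.0 z 0.1392
wide wrist 989 own [-0.6 55.5] want y 44.0 r 24.7 z 0.1343
wide scene 512 own [-2.  45.4] want y 44.0 r 27.6 z 0.1357
short wrist 871 own [  0.2 131.7] want y 132.0 r 15.7 z 0.1229
short scene 196 own [ -2.  132.8] want y 132.0 r 15.4 z 0.1241
37.9
```

View pics/fin.png

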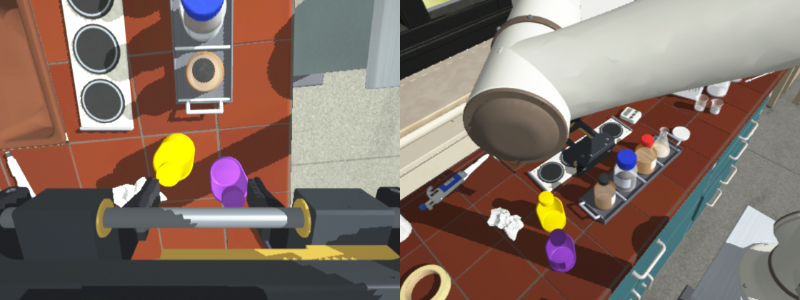

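The final views show all four vessels upright in mirrored order in the carrier: short (605,190), wide (625,168), tall (645,150), flask (662,140) in the scene half. Each is within about 2 mm of its bay centre, and the arm is clear. The wide bottle's larger wrist offset comes from its cap being cut off at the image edge.

```bash
python3 -c "
from station import *
print(finish_job())"
```

```text
the job is handed in; nothing more can be done
None
```

I moved all four vessels into the carrier in reverse order and handed the job in at about 38 s. The final scene-camera check showed each one upright and within about 2 mm of its bay centre; the hand-in returned no verdict.

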